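Unpile the lunch kit onto its cork pads

TASK

Take the two piles of lunch things on the pull-out tray apart and set each of the four things - bento box, round-ended dabba, small square box and katori - upright in the middle of the cork pad that has its own outline, turned to line up with the pad so that nothing hangs over its edge. Do not let the ceramic katori fall, and do not knock over the flask or the sipper cup.

Things in the scene. Friction and masses are not known exactly. Their poses are not given: they have to be found in the camera images.
- bento_mid (a point): pink plastic bento box with lid, a sharp-cornered block 64 (own x) x 130 (own y) x 46 mm high, flat on top; starts on the tray floor as the base of a pile of two. Point: its centre, 23 mm above its underside; own z up. Grip it across the 64 mm width. Mass 0.15-0.3 kg
- dabba_mid (a point): lidded stainless steel dabba with two fully round ends (racetrack outline), 64 (own x) x 100 (own y) x 46 mm high, flat on top; starts on the tray floor as the base of the other pile. Point: its centre, 23 mm above its underside; own z up. Grip it across the 64 mm width. Mass 0.14-0.28 kg
- dipbox_mid (a point): small square lidded stainless steel box, 50 x 50 x 44 mm high, own x and y square to its sides; starts on top of either the bento box or the dabba. Point: its centre, 22 mm above its underside; own z up. Mass 0.07-0.14 kg
- katori_mid (a point): yellow ceramic katori: open, almost straight-sided round bowl, outer diameter 56 at the rim and 53 at the foot, 44 mm high, wall 3.5 mm; starts upright on top of the other base (bento box or dabba). Point: its centre on the axis, 22 mm above its underside; own z up. Mass 0.08-0.17 kg
- pad_bento_top (a point): fixed oblong cork pad with square corners, 88 (own x) x 154 (own y), 4 mm thick, on the tray floor: the place of the bento box. Point: centre of its top face; own y is its long axis, z up
- pad_dabba_top (a point): fixed cork pad with fully round ends (racetrack outline), 88 (own x) x 124 (own y), 4 mm thick, on the tray floor: the place of the dabba. Point: centre of its top face; own y is its long axis, z up
- pad_dipbox_top (a point): fixed square cork pad, 74 x 74, 4 mm thick, on the tray floor: the place of the small square box. Point: centre of its top face; own x and y square to its sides, z up
- pad_katori_top (a point): fixed round cork pad, diameter 80, 4 mm thick, on the tray floor: the place of the katori. Point: centre of its top face, z up
- flask_mid (a point): aluminium flask bottle standing upright at the far side of the tray, diameter 60, 180 mm high, loose; not to be handled. Point: on its axis 90 mm above its underside; own z up
- sipper_mid (a point): closed orange sipper cup with white lid, standing upright at the far side of the tray, diameter 64, 109 mm high with its spout, loose; not to be handled. Point: on its axis 50 mm above its underside; own z up. (Also about, not to be handled: two steel forks lying flat between the columns of pads and piles, 4 mm high; a small glass jar and a spoon near the tray's side rims. The teak tray floor is at z = 10 mm; its rim is 26 mm high.)
There are look-alikes about, which are no part of the job. What is shaped like the part that bears dipbox_mid but turquoise is not meant. What is shaped like the part that bears bento_mid but red is not meant.

How it is judged (in metres and radians):
At the end, for the whole second after the job is handed in: Each of the four things stands upright (within 0.1 rad) and at rest on the pad of its own outline, centre within 12 mm of the pad's centre; bento box, dabba and square box are lined up with their pads within 0.2 rad (the square box in any quarter turn, the oblong ones either way round) (horizontal distance between bento_mid and pad_bento_top below 0.012 m and z of bento_mid in the frame of pad_bento_top below 0.028 m and angle between each of bento_mid, dabba_mid, dipbox_mid, katori_mid's own z axis and vertical below 0.1 rad and linear speed of each of bento, dabba, dipbox, katori below 0.02 m/s and angle between the x axis of bento_mid and the x axis of pad_bento_top, either way round below 0.2 rad and horizontal distance between dabba_mid and pad_dabba_top below 0.012 m and z of dabba_mid in the frame of pad_dabba_top below 0.028 m and angle between the x axis of dabba_mid and the x axis of pad_dabba_top, either way round below 0.2 rad and horizontal distance between dipbox_mid and pad_dipbox_top below 0.012 m and z of dipbox_mid in the frame of pad_dipbox_top below 0.027 m and (angle between the x axis of dipbox_mid and the x axis of pad_dipbox_top, either way round below 0.2 rad or angle between the x axis of dipbox_mid and the y axis of pad_dipbox_top, either way round below 0.2 rad) and horizontal distance between katori_mid and pad_katori_top below 0.012 m and z of katori_mid in the frame of pad_katori_top below 0.027 m); the robot touches nothing.
It fails at once if the flask is knocked over (angle between flask_mid's own z axis and vertical above 0.5 rad).
It fails at once if the sipper cup is knocked over (angle between sipper_mid's own z axis and vertical above 0.5 rad).
It fails at once if the katori falls (moving faster than 0.6 m/s while not held) (linear speed of katori above 0.6 m/s and contact force between the fingers and katori below 0.05 N).
It also fails if it takes over 99 s, if anything falls off the work surface, if the arm or the gripper's body presses on something with over 40 N, if the wrist force passes 120 N, or if a joint passes its speed limit or range.

ROBOT

A 6-joint arm with a two-finger parallel gripper is mounted at the origin on the work surface. World frame = base frame: x ahead of the robot, y to its left, z up, the work surface at z = 0. Lengths are in m, angles in degrees, forces in N, time in s.
With the tool pointing down it reaches from about 0.25 to 0.725 m from the base axis. Payload 4 kg.
Tool frame: the origin (TCP) lies at the very end of the fingers, on their centre line; the grasp point (between the pads) lies 19 mm behind it (ctrl.hold_point_z is the distance from the TCP to the grasp point, in m); y points along the fingers, z is the direction in which the jaws open and shut, and the axes are right-handed (so a half turn about y gives the same grasp; the last joint's range is limited). The gripper opens to 85 mm and grips with 20 to 120 N. Pads are 22 mm wide; open, the fingers measure 114 mm over their backs; the gripper's body (76 mm by 85 mm) begins 54 mm behind the grasp point. The pads swing forward as they close: fully open they stand 13 mm farther back than shut.
Start: joints at [-65.718, 13.785, 0.286, 76.501, 0, 90], TCP at [0.206, -0.456, 0.231] pointing down, gripper open.
Joint ranges: [-155.79, 155.79], [-60.16, 107.12], [-62.33, 73.08], [-114, 123.19], [-81.49, 82.49], [-180, 180]. Speed limits (degrees/s): [159.86, 159.86, 180, 180, 180, 180].

INTERFACE

Orientations are given as a 3x3 rotation matrix whose columns are the frame's x, y, z axes.
In Python, from cell import get_state, viewer, sign_off, ctrl gives the robot as it stands.
- The arm moves only by the tool apply_moves, never from a script. Its argument "commands" is text: rows parted by semicolons, each of 5 numbers parted by spaces: the shift along the tool's x, y, z in units of 60 mm (1.0 is 60 mm), then the turn about the tool's y in units of 8 degrees (1.0 is 8 degrees), then the finger opening in mm, from 0 to 85.4. A call has 1 to 10 rows; each row shifts and turns the commanded pose from where the row before left it, along the tool's axes as they then stand; what a row does not reach is not made up. A row lasts 1/8 s, in which the tool goes at most 62.5 mm and 10.7 degrees, less where a joint would pass 70% of its speed; a pose out of reach is approached as far as the arm can. A call is refused whole if a number of a shift passes 1 or a number of a turn 1, either way. A call with a gripper value outside its range is refused whole. The fingers move at their own pace and stop on an object; the grip force is fixed at half the most. Time passes only in rows, so rows that do not move let the fingers close. It gives the time, the measured TCP pose, the force and the opening at its end, in the units of the state.
- get_state(): the state, without advancing time (a new reading comes with each control period).
- viewer.camera(name): name is "scene" or "top"; returns a dict with "pixels" (384x512x3 uint8, red, green, blue), "K" (3x3 intrinsics, pixels), "pose" (4x4, takes a point from camera to world coordinates). Camera axes: x right, y up, looking along -z (the intrinsics and any distortion apply to the point x, -y, -z); pixel columns grow to the right and rows downward; lengths in m; the calibration is good to about 2 mm. A picture is of the moment at which its call begins. There is no depth.
- sign_off(): hands the job in, once; it reports no verdict.
The state is a dict: "time_s": time; "q": joint angles; "qd": joint speeds; "tau": joint torques, N m; "ee_pos": TCP position; "tool_rot": TCP orientation; "wrist_force": force on the tool from outside, world axes, zero at the start; "torque": the same for the moment, N m; "gripper_width": opening from 0.0 (shut) to 1.0 (fully open).
Only numpy, scipy, OpenCV 4.12 (cv2) and the standard library are available. Lean on these libraries where they do the work, as an engineer would, in place of code of your own. Each camera call takes 0.05 s, during which the arm holds its last target.

## Working session

There is one attempt and no reset: what is moved stays moved. The work goes in short steps, Python scripts to look and compute and a tool call to move; the robot and the scene stay as the last step left them, time stands still between calls to the robot, and variables do not carry over. Pictures are saved under pics/ and viewed, and the job is handed in when it is done.

Besides the shell and the picture viewer there is one more tool, called after "Call:" as name(argument=value, ...) on one line, values as JSON. apply_moves: Moves the arm, as the interface text tells. Its arguments: {"type":"object","properties":{"commands":{"type":"string"}},"required":["commands"]}

```bash
ls; mkdir -p pics; python3 - <<'E'
from cell import get_state, viewer, ctrl
import cv2,pickle
s=get_state();print(s, ctrl.hold_point_z)
for n in("scene","top"):
    c=viewer.camera(n);pickle.dump(c,open(f'{n}0.pkl','wb'))
    cv2.imwrite(f'pics/{n}0.png',cv2.resize(c['pixels'][:,:,::-1],(768,576),interpolation=cv2.INTER_CUBIC))
    print(n,c['K'],c['pose'], c.keys())
E
```

```text
pics
{'time_s': 0.0, 'q': array([-6.57192144e+01,  1.38314221e+01,  2.12432898e-01,  7.65016753e+01,
        1.70816533e-03,  8.99987571e+01]), 'qd': array([ 0.00628333,  0.0094165 ,  0.04404771,  0.09395719,  0.05035708,
       -0.02033489]), 'tau': array([ 1.60889682e-03, -3.72312176e+01,  2.52411675e+01,  1.69993518e-02,
        2.18350037e-04, -1.01863872e-06]), 'ee_pos': array([ 0.20534821, -0.45518083,  0.2304112 ]), 'tool_rot': array([[-9.11532334e-01, -8.38826133e-04,  4.11227554e-01],
       [-4.11228408e-01,  1.93195749e-03, -9.11530287e-01],
       [-2.98587269e-05, -9.99997782e-01, -2.10599086e-03]]), 'wrist_force': array([ 0.16893145, -0.7558762 , -0.21864792]), 'torque': array([-0.00145543,  0.01199738,  0.01113724]), 'gripper_width': 1.001061825294716} 0.0187
scene [[481.58858461   0.         260.38336503]
 [  0.         481.58858461 194.02903482]
 [  0.           0.           1.        ]] [[-2.02903819e-01 -8.32105037e-01  5.16169785e-01  1.25086526e+00]
 [ 9.79197981e-01 -1.73050507e-01  1.05947330e-01 -2.09552274e-02]
 [ 1.16413597e-03  5.26929529e-01  8.49908181e-01  1.31045887e+00]
 [ 0.00000000e+00  0.00000000e+00  0.00000000e+00  1.00000000e+00]] dict_keys(['pixels', 'K', 'pose'])
top [[351.71925918   0.         258.91783746]
 [  0.         351.71925918 191.39783634]
 [  0.           0.           1.        ]] [[-1.30703026e-04  9.83281920e-01 -1.82089671e-01  3.39847365e-01]
 [-9.99919827e-01  2.17709052e-03  1.24739985e-02 -1.33852727e-01]
 [ 1.26618829e-02  1.82076703e-01  9.83202803e-01  1.19519584e+00]
 [ 0.00000000e+00  0.00000000e+00  0.00000000e+00  1.00000000e+00]] dict_keys(['pixels', 'K', 'pose'])
```

View pics/scene0.png

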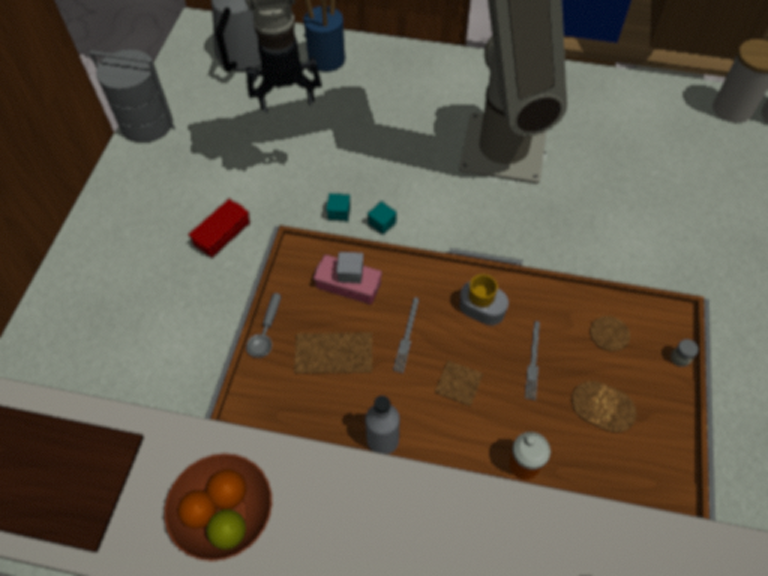

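View pics/top0.png

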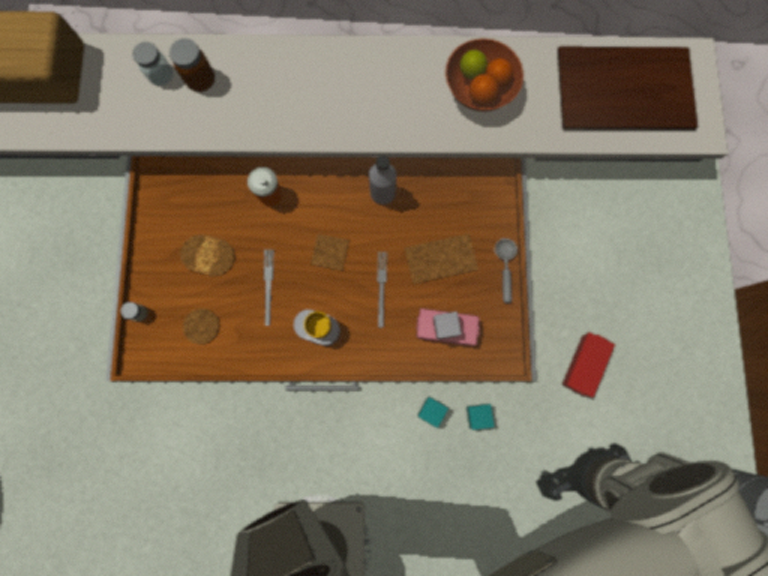

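The scene view shows the square box on the bento at (348,270) and the katori on the dabba at (485,298). The pads are at (335,352), (460,383), (610,333) and (605,405). Next I'll zoom in and fit outlines.

```bash
cat > h.py <<'E'
import numpy as np,cv2,pickle
def proj(c,P):
    P=np.atleast_2d(P);T=np.linalg.inv(c['pose']);p=P@T[:3,:3].T+T[:3,3]
    u=c['K'][0,0]*p[:,0]/-p[:,2]+c['K'][0,2]; v=c['K'][1,1]*(-p[:,1])/-p[:,2]+c['K'][1,2]
    return np.c_[u,v]
def unproj(c,uv,z):
    u,v=uv;d=np.array([(u-c['K'][0,2])/c['K'][0,0],-(v-c['K'][1,2])/c['K'][1,1],-1])
    d=c['pose'][:3,:3]@d;o=c['pose'][:3,3];return o+d*(z-o[2])/d[2]
def crop(c,u0,v0,u1,v1,k,name,polys=()):
    im=cv2.resize(np.ascontiguousarray(c['pixels'][v0:v1,u0:u1,::-1]),None,fx=k,fy=k,interpolation=cv2.INTER_CUBIC)
    im=cv2.convertScaleAbs(im,alpha=1.5)
    for p in polys:
        q=((np.array(p)+.5-[u0,v0])*k*16).astype(np.int32)
        cv2.polylines(im,[q.reshape(-1,1,2)],True,(0,255,0),1,cv2.LINE_AA,4)
    cv2.imwrite(name,im)
def outline(kind,x,y,yaw,z):
    t=np.linspace(0,2*np.pi,49)[:-1]
    if kind[0]=='rect': a,b=kind[1]/2,kind[2]/2;P=np.array([[a,b],[-a,b],[-a,-b],[a,-b]])
    elif kind[0]=='race':
        r=kind[1]/2;h=kind[2]/2-r;P=np.c_[r*np.cos(t),r*np.sin(t)+h*np.where(np.sin(t)>=0,1,-1)]
    else: P=kind[1]/2*np.c_[np.cos(t),np.sin(t)]
    c,s=np.cos(yaw),np.sin(yaw)
    P=P@np.array([[c,s],[-s,c]])+[x,y]
    return np.c_[P,np.full(len(P),z)]
E
python3 - <<'E'
from h import *
s=pickle.load(open('scene0.pkl','rb'));t=pickle.load(open('top0.pkl','rb'))
crop(t,75,95,360,260,2.8,'pics/tz.png');crop(s,140,140,480,310,2.3,'pics/sz.png')
for c,pts in((t,dict(dip=(330/1.5,252/1.5),bento=(441/1.5,258/1.5),dab=(207/1.5,256/1.5),kat=(201/1.5,326/1.5),rimfar=(330/1.5,157/1.5))),(s,dict(dip=(460/1.5,383/1.5),bento=(335/1.5,352/1.5),dab=(604/1.5,405/1.5),kat=(610/1.5,333/1.5)))):
  for k,p in pts.items(): print(k,unproj(c,p,.014).round(3))
E
```

```text
dip [ 0.64  -0.014  0.014]
bento [ 0.627 -0.27   0.014]
dab [0.63  0.267 0.014]
kat [0.469 0.27  0.014]
rimfar [ 0.874 -0.01   0.014]
dip [ 0.643 -0.007  0.014]
bento [ 0.627 -0.263  0.014]
dab [0.633 0.272 0.014]
kat [0.471 0.276 0.014]
```

View pics/tz.png

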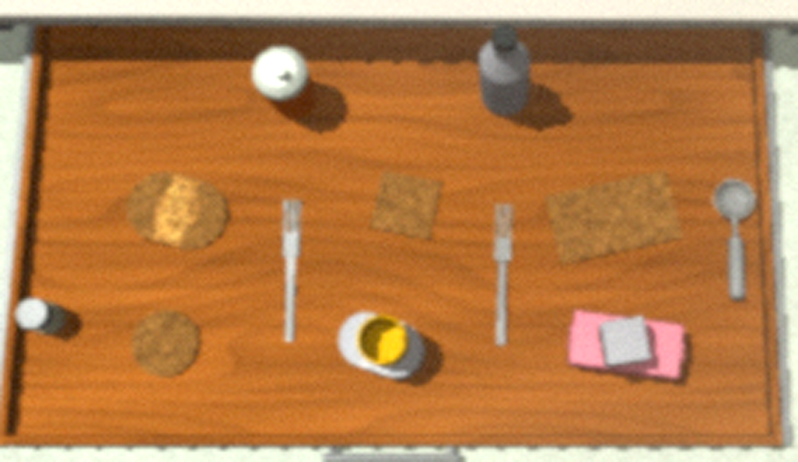

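View pics/sz.png

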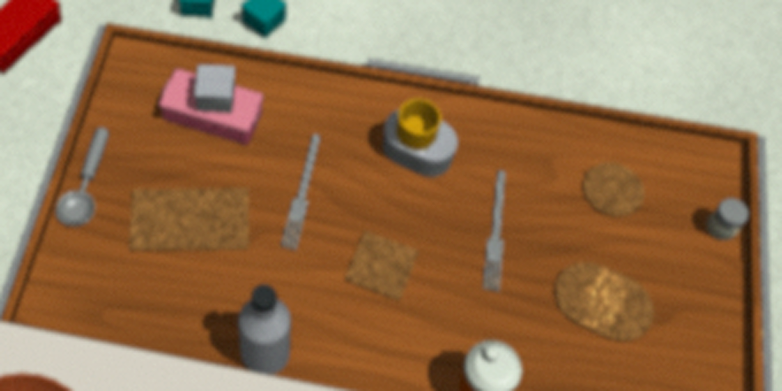

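```bash
cat >> h.py <<'E'
from scipy.optimize import minimize
SS=4
def mask(uv,win,hull=True):
    u0,v0,u1,v1=win
    p=(np.array(uv)+.5-[u0,v0])*SS-.5
    if hull: p=cv2.convexHull(p.astype(np.float32)).reshape(-1,2)
    m=np.zeros(((v1-v0)*SS,(u1-u0)*SS),np.uint8)
    cv2.fillPoly(m,[np.round(p*256).astype(np.int32)],255,cv2.LINE_AA,8)
    m=cv2.GaussianBlur(m.astype(np.float32)/255,(0,0),.6*SS)
    return cv2.resize(m,(u1-u0,v1-v0),interpolation=cv2.INTER_AREA)
KB=('rect',.064,.130);KD=('race',.064,.100);KQ=('rect',.05,.05)
def layers(obj,p):
    """list of 3D point sets (painter's order)"""
    x,y,a=p[:3]
    def block(k,z0,h): 
        b=outline(k,x,y,a,z0);t=outline(k,x,y,a,z0+h);return [np.r_[b,t],t]
    n,z=obj
    if n=='bento':return block(KB,z,.046)
    if n=='dabba':return block(KD,z,.046)
    if n=='dip':return block(KQ,z,.044)
    if n=='kat':
        b=outline(('c',.053),x,y,0,z);t=outline(('c',.056),x,y,0,z+.044);return [np.r_[b,t],outline(('c',.049),x,y,0,z+.044)]
    k={'pb':('rect',.088,.154),'pd':('race',.088,.124),'pq':('rect',.074,.074),'pk':('c',.080)}[n]
    return [outline(k,x,y,a,z)]
def cost(c,objs,P,win):
    u0,v0,u1,v1=win
    I=c['pixels'][v0:v1,u0:u1].astype(np.float32).reshape(-1,3)
    W=[np.ones((v1-v0,u1-u0),np.float32)]
    for o,p in zip(objs,P):
        for L in layers(o,p):
            m=mask(proj(c,L),win);W=[w*(1-m) for w in W]+[m]
    A=np.stack([w.ravel() for w in W],1)
    X,*_=np.linalg.lstsq(A,I,rcond=None)
    return ((A@X-I)**2).mean()
def window(c,objs,P,pad=7):
    q=np.vstack([proj(c,L) for o,p in zip(objs,P) for L in layers(o,p)])
    a=np.floor(q.min(0)-pad).astype(int);b=np.ceil(q.max(0)+pad).astype(int)
    return max(a[0],0),max(a[1],0),min(b[0],512),min(b[1],384)
def fit(cs,objs,P0):
    P0=np.array(P0,float);wins=[window(c,objs,P0) for c in cs];sc=np.array([.01,.01,.15])
    f=lambda d:sum(cost(c,objs,P0+d.reshape(-1,3)*sc,w) for c,w in zip(cs,wins))
    best=None
    n=P0.size
    d0=np.zeros(n)
    for it in range(3):
        sim=np.vstack([d0]+[d0+np.eye(n)[i]*(1 if it%2==0 else -1)/(it+1) for i in range(n)])
        r=minimize(f,d0,method='Nelder-Mead',options=dict(initial_simplex=sim,xatol=.005,fatol=1e-3,maxiter=600));d0=r.x
    return P0+d0.reshape(-1,3)*sc,r.fun
def overlay(c,objs,P,name,k=4,pad=25):
    w=window(c,objs,P,pad);pol=[]
    for o,p in zip(objs,P):
        for L in layers(o,p):
            q=proj(c,L);pol.append(cv2.convexHull(q.astype(np.float32)).reshape(-1,2))
    crop(c,*w,k,name,pol)
E
cat > f0.py <<'E'
from h import *
s=pickle.load(open('scene0.pkl','rb'));t=pickle.load(open('top0.pkl','rb'))
r=np.radians
J=[([('pb',.014)],[[.627,-.267,r(100)]]),([('pd',.014)],[[.632,.269,r(82)]]),([('pq',.014)],[[.641,-.01,r(-8)]]),([('pk',.014)],[[.47,.273,0]])]
pb=unproj(t,(75+628/2.8,95+345/2.8),.056);pd=unproj(t,(75+381/2.8,95+345/2.8),.056)
J+=[([('bento',.01),('dip',.056)],[[pb[0],pb[1],r(85)],[pb[0],pb[1],r(8)]]),([('dabba',.01),('kat',.056)],[[pd[0],pd[1],r(75)],[pd[0],pd[1],0]])]
res={}
for i,(o,P0) in enumerate(J):
    for nm,cs in(('top',[t]),('scene',[s]),('both',[t,s])):
        P,f=fit(cs,o,P0)
        for oo,p in zip(o,P): print(oo[0],nm,p[:2].round(4),np.degrees(p[2]).round(1),round(f,1))
        if nm=='both':
            for oo,p in zip(o,P):res[oo[0]]=p
            overlay(t,o,P,f'pics/ot{i}.png');overlay(s,o,P,f'pics/os{i}.png')
pickle.dump(res,open('fit0.pkl','wb'))
ims=[cv2.imread(f'pics/o{a}{i}.png') for a in 'ts' for i in range(6)]
ims=[cv2.resize(m,(260,260*m.shape[0]//m.shape[1])) for m in ims]
H=max(m.shape[0] for m in ims)
ims=[cv2.copyMakeBorder(m,0,H-m.shape[0],0,0,cv2.BORDER_CONSTANT) for m in ims]
cv2.imwrite('pics/mt.png',np.vstack([np.hstack(ims[j:j+3]) for j in(0,3)]));cv2.imwrite('pics/ms.png',np.vstack([np.hstack(ims[j:j+3]) for j in(6,9)]))
E
python3 f0.py
```

```text
pb top [ 0.6271 -0.2699] 192.5 19.5
pb scene [ 0.6266 -0.2641] 192.3 11.8
pb both [ 0.6277 -0.2699] 192.4 31.3
pd top [0.6488 0.2766] 114.9 106.6
pd scene [0.6319 0.2726] 161.9 42.1
pd both [0.6345 0.2726] 158.1 150.4
pq top [ 0.6409 -0.0136] -11.5 19.8
pq scene [ 0.6406 -0.0092] -11.0 11.9
pq both [ 0.641  -0.0119] -10.8 32.1
pk top [0.4709 0.2681] 1.6 29.5
pk scene [0.4731 0.273 ] 3.4 17.5
pk both [0.4713 0.2689] 6.8 48.2
bento top [ 0.4892 -0.2779] 85.0 478.1
dip top [ 0.4665 -0.2658] 3.6 478.1
bento scene [ 0.4439 -0.2818] 99.1 555.1
dip scene [ 0.465  -0.2669] 10.9 555.1
bento both [ 0.4886 -0.2799] 83.0 1048.5
dip both [ 0.4656 -0.2667] 5.7 1048.5
dabba top [0.4725 0.0085] 66.5 611.9
kat top [0.4644 0.0247] -5.9 611.9
dabba scene [0.4627 0.0127] 155.2 169.6
kat scene [0.4641 0.0011] -42.7 169.6
dabba both [0.4637 0.0122] 158.2 487.2
kat both [ 0.4633 -0.0028] -74.5 487.2
```

```bash
sed -i 's/r(100)/r(12)/;s/r(82)/r(-12)/;s/r(85)\]/r(-7)]/;s/r(75)\]/r(-20)]/' f0.py; python3 f0.py
```

```text
pb top [ 0.6276 -0.2698] 12.2 18.6
pb scene [ 0.6265 -0.2663] 12.0 12.6
pb both [ 0.6267 -0.2677] 12.1 31.6
pd top [0.6473 0.2766] -62.9 106.6
pd scene [0.6318 0.2729] -17.1 40.7
pd both [0.6346 0.2726] -21.0 149.9
pq top [ 0.6409 -0.0136] -11.5 19.8
pq scene [ 0.6406 -0.0092] -11.0 11.9
pq both [ 0.641  -0.0119] -10.8 32.1
pk top [0.4709 0.2681] 1.6 29.5
pk scene [0.4731 0.273 ] 3.4 17.5
pk both [0.4713 0.2689] 6.8 48.2
bento top [ 0.4656 -0.2757] -7.8 117.4
dip top [ 0.4629 -0.2717] 5.4 117.4
bento scene [ 0.4666 -0.2733] -7.3 134.6
dip scene [ 0.464  -0.2698] 5.0 134.6
bento both [ 0.4656 -0.2753] -7.8 261.2
dip both [ 0.4635 -0.2709] 4.7 261.2
dabba top [0.4636 0.012 ] -22.7 303.4
kat top [ 0.4629 -0.0038] 8.7 303.4
dabba scene [0.4638 0.0129] -22.7 159.7
kat scene [0.4642 0.001 ] 5.5 159.7
dabba both [0.464 0.012] -21.3 477.1
kat both [ 0.4637 -0.003 ] 3.7 477.1
```

View pics/mt.png

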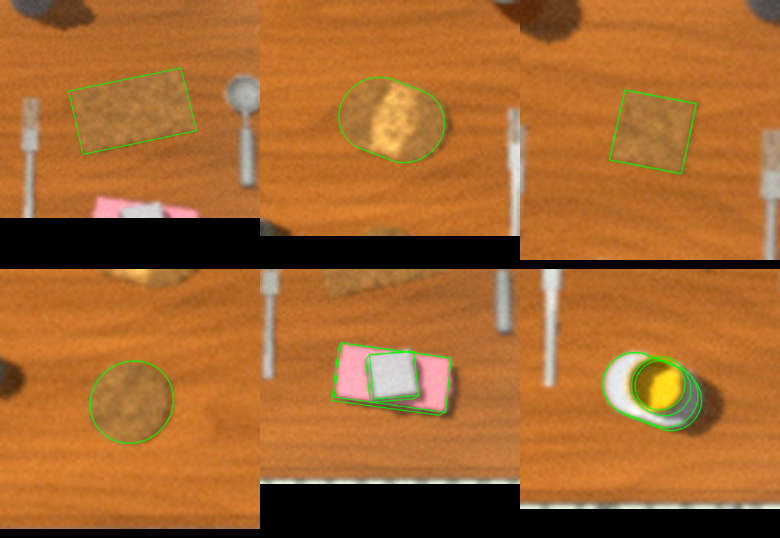

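View pics/ms.png

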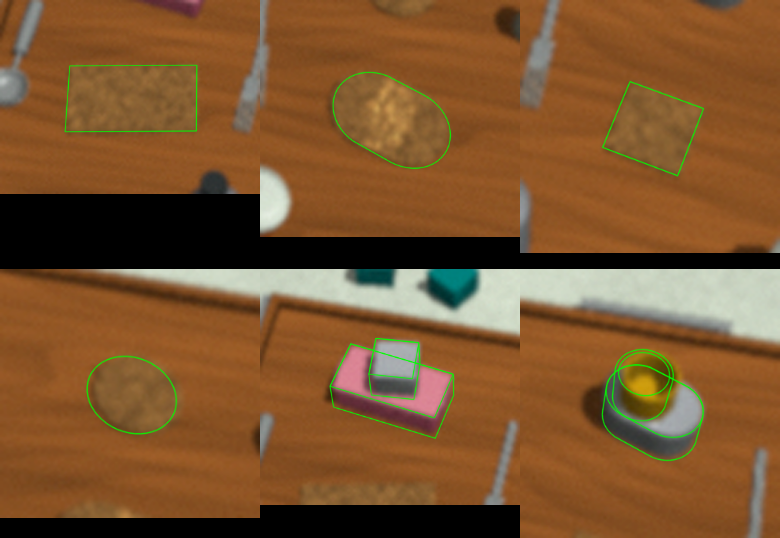

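```bash
cat > f1.py <<'E'
from h import *
def chroma(c):
    p=c['pixels'].astype(np.float32);q=p/(p.sum(2,keepdims=True)+15)*500;return dict(c,pixels=np.clip(q,0,255))
def katlab(c):
    q=chroma(c)['pixels'];p=c['pixels'].astype(np.float32)
    m=(q[...,1]-q[...,2]) # yellow: g-b large; teak smaller
    return m
s=pickle.load(open('scene0.pkl','rb'));t=pickle.load(open('top0.pkl','rb'));r=np.radians
res=pickle.load(open('fit0.pkl','rb'))
S,T=chroma(s),chroma(t)
for nm,cs in(('top',[T]),('scene',[S]),('both',[T,S])):
    P,f=fit(cs,[('pd',.014)],[[.632,.271,r(-14)]]);print('pd',nm,P[0,:2].round(4),np.degrees(P[0,2]),f)
res['pd']=P[0]
overlay(t,[('pd',.014)],P,'pics/a.png');overlay(s,[('pd',.014)],P,'pics/b.png')
for c,C,pt in((t,T,(75+383/2.8,95+341/2.8)),(s,S,(140+418/2.3,140+125/2.3))):
    u,v=map(int,pt)
    m=C['pixels'][v-11:v+12,u-13:u+14];print(C['pixels'][v,u],C['pixels'][v-30,u])
    g=np.clip((C['pixels'][v-22:v+23,u-22:u+23,1]),0,255)
    print(g[::3,::3].round(0).astype(int))
pickle.dump(res,open('fit1.pkl','wb'))
a,b=cv2.imread('pics/a.png'),cv2.imread('pics/b.png');cv2.imwrite('pics/ab.png',np.hstack([cv2.resize(a,(380,380)),cv2.resize(b,(380,380))]))
E
python3 f1.py
```

```text
pd top [0.6338 0.2676] -15.569600353491728 11.088553428649902
pd scene [0.6341 0.2704] -15.294721213439283 5.0937676429748535
pd both [0.6338 0.2692] -14.779463814199916 17.119930267333984
[250.76923  193.84615   32.307693] [255.       150.        60.869564]
[[148 153 153 147 150 151 150 152 150 150 148 149 154 152 150]
 [152 155 151 148 153 149 151 152 154 154 151 151 155 151 152]
 [152 153 147 151 152 151 154 154 153 151 150 154 152 150 151]
 [155 151 150 151 150 148 153 151 153 153 151 155 151 150 150]
 [152 150 153 152 151 158 159 157 155 153 149 152 149 151 154]
 [153 150 153 154 160 163 182 179 191 185 153 151 151 151 152]
 [151 157 148 160 163 176 189 194 192 194 178 155 153 151 154]
 [156 152 155 161 163 184 181 198 204 202 188 157 152 150 152]
 [152 150 155 162 162 178 186 197 200 204 191 157 154 140 144]
 [153 152 151 161 161 169 189 198 198 199 166 162 149 140 152]
 [152 152 149 150 161 163 167 188 190 168 157 160 151 147 145]
 [152 155 152 149 152 151 156 162 161 160 158 153 144 146 140]
 [147 153 153 149 152 152 153 153 150 152 150 145 145 149 153]
 [147 149 152 151 154 
[... 417 characters left out ...]
7 145]
 [149 147 149 150 146 156 180 188 184 177 156 150 147 149 150]
 [148 148 149 147 148 178 188 184 183 178 180 150 148 149 148]
 [149 147 149 147 154 188 187 194 184 180 184 162 146 147 147]
 [145 149 145 148 153 193 196 197 191 181 181 161 148 150 146]
 [147 128 132 153 152 177 193 195 197 189 179 161 159 146 146]
 [143 131 128 151 154 175 174 186 192 188 165 161 159 155 147]
 [147 136 137 149 156 159 171 179 182 171 160 160 159 156 148]
 [149 145 134 146 151 154 159 160 162 159 160 161 160 151 146]
 [147 149 145 138 146 149 151 155 158 160 159 160 158 146 147]
 [148 144 147 148 146 143 154 152 154 154 155 156 153 147 147]
 [146 147 150 146 148 148 146 145 152 151 155 152 149 148 149]]
```

View pics/ab.png

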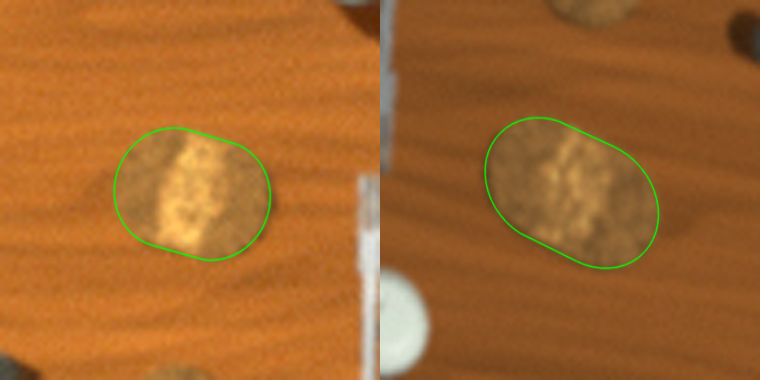

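```bash
cat > f2.py <<'E'
from h import *
from f1 import chroma
def klab(c):
    q=chroma(c)['pixels'];p=c['pixels']
    l=np.clip((q[...,1]-q[...,2]-110)/25,0,1)*255
    return dict(c,pixels=np.repeat(cv2.GaussianBlur(l.astype(np.float32),(0,0),.5)[...,None],3,2))
import h
def kfit(cs,x,y,z):
    L0=h.layers
    h.layers=lambda o,p:L0(o,p)[:1]
    try: return fit(cs,[('kat',z)],[[x,y,0]])
    finally: h.layers=L0
if __name__=='__main__':
    s=pickle.load(open('scene0.pkl','rb'));t=pickle.load(open('top0.pkl','rb'))
    for nm,cs in(('top',[klab(t)]),('scene',[klab(s)]),('both',[klab(t),klab(s)])):
        P,f=kfit(cs,.468,.002,.056);print(nm,P.round(4),f)
        res=pickle.load(open('fit1.pkl','rb'))
    res['kat']=P[0]
    pickle.dump(res,open('fit1.pkl','wb'))
    o=[('kat',.056)]
    a=[]
    for c in(t,s):
        overlay(c,o,P,'pics/a.png',8,12);a.append(cv2.resize(cv2.imread('pics/a.png'),(390,390)))
        overlay(klab(c),o,P,'pics/a.png',8,12);
    cv2.imwrite('pics/kk.png',np.hstack(a))
E
sed -i 's/^s=pickle/if __name__!="__main__": raise SystemExit\ns=pickle/' f1.py
python3 - <<'E'
src=open('f1.py').read()
i=src.index('if __name__!=');open('f1.py','w').write(src[:i])
E
python3 f2.py
```

```text
top [[0.4663 0.0008 0.1269]] 1527.2222900390625
scene [[0.4602 0.005  0.0505]] 1337.4383544921875
both [[0.4642 0.0035 0.1045]] 3592.37109375
```

View pics/kk.png

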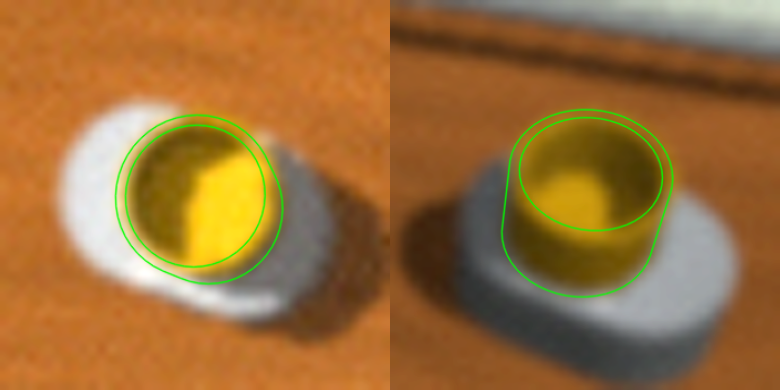

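Call:
apply_moves(commands="0 0 0 -0.91 85;0 0 0 -0.91 85;0 0 0 -0.91 85;0 0 0 -0.91 85;0 0 0 -0.91 85;0 0 0 -0.91 85;0 0 0 -0.91 85;0 0 0 -0.91 85;0 0 0 -0.93 85")

```text
time_s: 1.23
ee_pos: [0.2054, -0.4554, 0.2308]
tool_rot: [[0.004, -0.001, 1.0], [-1.0, 0.001, 0.004], [-0.001, -1.0, -0.001]]
wrist_force: [-0.5, 0.3, -0.1]
gripper_width: 0.994
```

```bash
cat > plan.py <<'E'
import sys,numpy as np
from cell import get_state
s=get_state();R=s['tool_rot'];p=s['ee_pos']
print('t',round(s['time_s'],2),'pos',p.round(4),'psi',round(np.degrees(np.arctan2(R[1,2],R[0,2])),2),'F',s['wrist_force'].round(1),'w',round(s['gripper_width']*85.4,1),'tilt',R[:,1].round(3))
if len(sys.argv)>3:
    tgt=np.array([float(a) for a in sys.argv[1:4]]);d=R.T@(tgt-p)/.06;n=int(np.ceil(np.abs(d).max()-.02))
    n=max(n,int(np.ceil(np.linalg.norm(d)/1.0)))
    print('total units',d.round(3),'rows',n,'each',(d/n).round(3))
E
python3 plan.py .464 .002 .23
```

```text
t 1.23 pos [ 0.2054 -0.4554  0.2308] psi 0.2 F [-0.5  0.3 -0.1] w 84.9 tilt [-0.001  0.001 -1.   ]
total units [-7.608  0.019  4.336] rows 9 each [-0.845  0.002  0.482]
```

Call:
apply_moves(commands="-0.84 0 0.48 0 85;-0.85 0 0.48 0 85;-0.85 0 0.48 0 85;-0.84 0 0.48 0 85;-0.85 0 0.48 0 85;-0.84 0 0.48 0 85;-0.85 0 0.48 0 85;-0.84 0 0.48 0 85;-0.85 0 0.5 0 85;0 0 0 0 85")

```text
time_s: 2.48
ee_pos: [0.4675, 0.004, 0.2305]
tool_rot: [[0.006, -0.001, 1.0], [-1.0, 0.001, 0.006], [-0.001, -1.0, -0.001]]
wrist_force: [0.5, 0.0, 0.2]
gripper_width: 0.993
```

```bash
python3 plan.py .464 .002 .13
cat > look.py <<'E'
import sys,pickle
from cell import viewer
from h import *
for n in("scene","top"):
    c=viewer.camera(n);pickle.dump(c,open(f'{n}_{sys.argv[1]}.pkl','wb'))
    if n=='scene': crop(c,140,60,480,310,2.3,f'pics/{n}_{sys.argv[1]}.png')
    else: crop(c,75,80,360,290,2.7,f'pics/{n}_{sys.argv[1]}.png')
E
python3 look.py a
```

```text
t 2.48 pos [0.4675 0.004  0.2305] psi 0.34 F [0.5 0.  0.2] w 84.8 tilt [-0.001  0.001 -1.   ]
total units [ 0.034  1.676 -0.057] rows 2 each [ 0.017  0.838 -0.029]
```

View pics/scene_a.png

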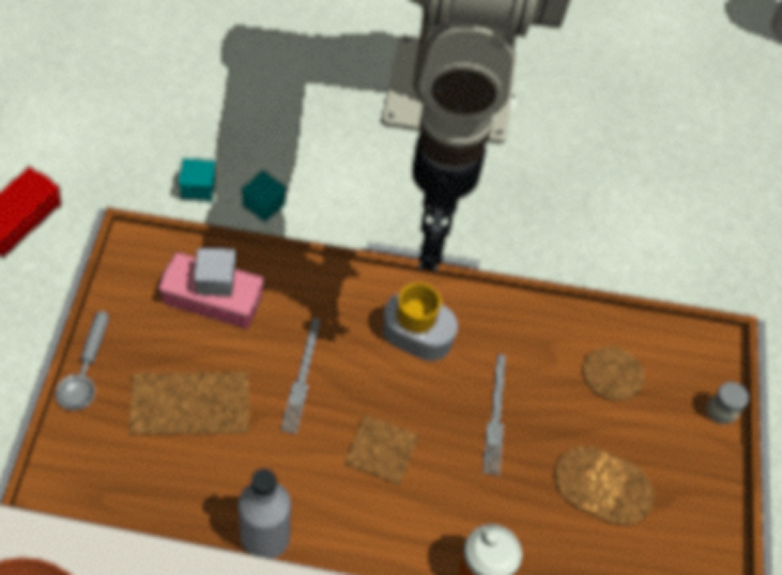

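View pics/top_a.png

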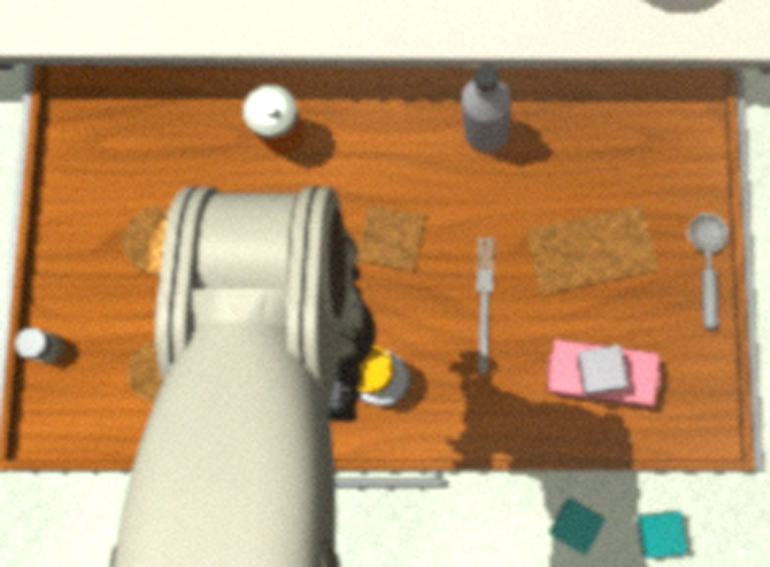

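The scene view shows the fingertips near (430,265) in the crop, above and behind the katori at (418,305). I'll check the projected TCP against this.

```bash
python3 - <<'E'
from h import *
s=pickle.load(open('scene_a.pkl','rb'))
for z in(.23,.243): 
  for dx in(-.05,0,.05): print(z,dx,((proj(s,[[.4675+dx,.004,z]])+.5-[140,60])*2.3).round(0))
E
```

```text
0.23 -0.05 [[436. 211.]]
0.23 0 [[431. 244.]]
0.23 0.05 [[425. 278.]]
0.243 -0.05 [[438. 204.]]
0.243 0 [[432. 237.]]
0.243 0.05 [[427. 272.]]
```

Call:
apply_moves(commands="0.03 0.7 -0.05 0 85;0 0.7 0 0 85;0 0.5 0 0 85;0 0.4 0 0 85;0 0.25 0 0 85;0 0.25 0 0 85;0 0 0 0 85")

```text
time_s: 3.45
ee_pos: [0.4614, -0.0027, 0.0624]
tool_rot: [[-0.004, -0.003, 1.0], [-1.0, -0.0, -0.004], [0.0, -1.0, -0.003]]
wrist_force: [-0.1, -0.8, 0.4]
gripper_width: 0.996
```

```bash
python3 plan.py .464 .002 .062;python3 look.py b
```

```text
t 3.45 pos [ 0.4614 -0.0027  0.0624] psi -0.2 F [-0.1 -0.8  0.4] w 85.0 tilt [-0.003 -0.    -1.   ]
total units [-0.079  0.007  0.043] rows 1 each [-0.079  0.007  0.043]
```

View pics/scene_b.png

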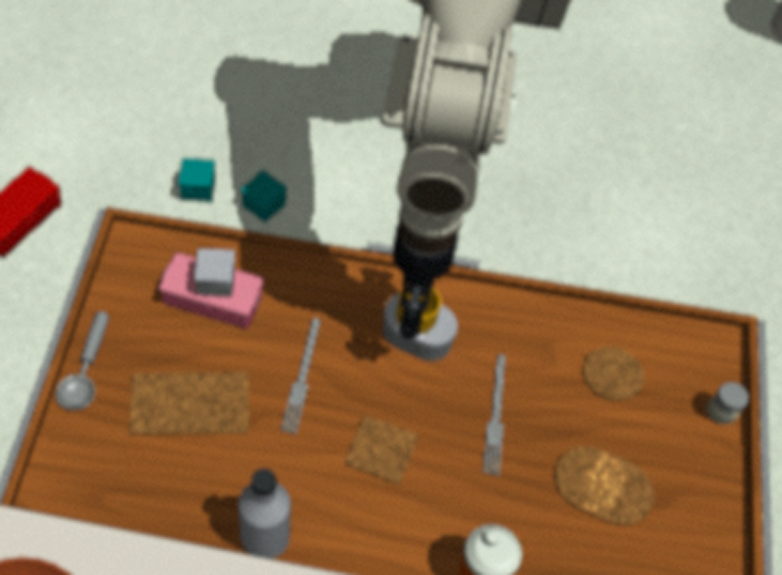

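Call:
apply_moves(commands="-0.08 0 0.03 0 85;0 0 0 0 85")

```text
time_s: 3.8
ee_pos: [0.4658, 0.0039, 0.064]
tool_rot: [[-0.0, 0.002, 1.0], [-1.0, 0.0, -0.0], [-0.0, -1.0, 0.002]]
wrist_force: [0.2, -1.3, -0.4]
gripper_width: 0.992
```

```bash
python3 plan.py .464 .002 .062;python3 look.py c; python3 -c "
from h import *
a=cv2.imread('pics/scene_c.png')[200:400,320:520];cv2.imwrite('pics/c1.png',cv2.resize(a,(600,600)))"
```

```text
t 3.8 pos [0.4658 0.0039 0.064 ] psi -0.02 F [ 0.2 -1.3 -0.4] w 84.7 tilt [ 0.002  0.    -1.   ]
total units [ 0.031  0.033 -0.03 ] rows 1 each [ 0.031  0.033 -0.03 ]
```

View pics/c1.png

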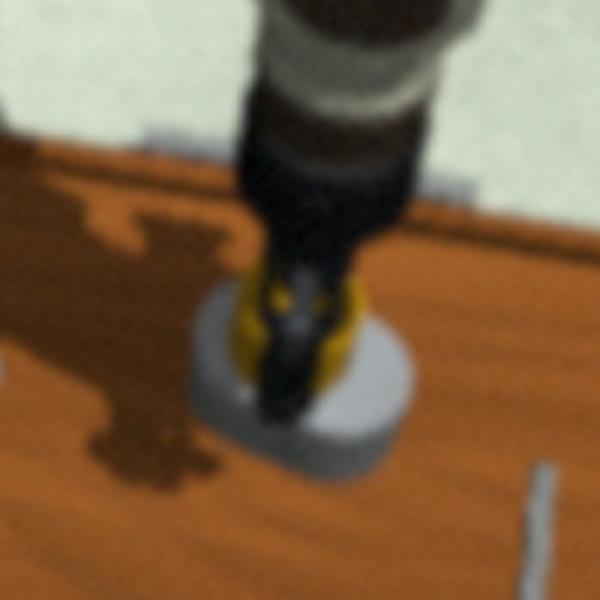

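Call:
apply_moves(commands="0 0 0 0 70;0 0 0 0 60;0 0 0 0 50;0 0 0 0 45;0 0 0 0 45;0 0 0 0 45;0 0 0 0 45")

```text
time_s: 4.78
ee_pos: [0.4655, 0.0037, 0.0637]
tool_rot: [[-0.001, 0.001, 1.0], [-1.0, 0.0, -0.001], [-0.0, -1.0, 0.001]]
wrist_force: [-0.2, -0.5, 6.0]
gripper_width: 0.631
```

```bash
for i in 1 2 3; do python3 plan.py; done
```

```text
t 4.78 pos [0.4655 0.0037 0.0637] psi -0.04 F [-0.2 -0.5  6. ] w 53.9 tilt [ 0.001  0.    -1.   ]
t 4.78 pos [0.4655 0.0037 0.0637] psi -0.04 F [-0.2 -0.5  6. ] w 53.9 tilt [ 0.001  0.    -1.   ]
t 4.78 pos [0.4655 0.0037 0.0637] psi -0.04 F [-0.2 -0.5  6. ] w 53.9 tilt [ 0.001  0.    -1.   ]
```

Call:
apply_moves(commands="0 -0.2 0 0 45;0 -0.3 0 0 45;0 -0.5 0 0 45;0 -0.6 0 0 45;0 0 0 0 45")

```text
time_s: 5.4
ee_pos: [0.4672, 0.0036, 0.1623]
tool_rot: [[-0.001, 0.006, 1.0], [-1.0, 0.0, -0.001], [-0.0, -1.0, 0.006]]
wrist_force: [0.7, -0.3, -0.9]
gripper_width: 0.629
```

```bash
python3 plan.py .472 .2705 .16;python3 look.py d; python3 -c "
from h import *
a=cv2.imread('pics/scene_d.png')[150:350,320:520];cv2.imwrite('pics/c1.png',cv2.resize(a,(600,600)))"
```

```text
t 5.4 pos [0.4672 0.0036 0.1623] psi -0.04 F [ 0.7 -0.3 -0.9] w 53.7 tilt [ 0.006  0.    -1.   ]
total units [-4.448  0.039  0.076] rows 5 each [-0.89   0.008  0.015]
```

View pics/c1.png

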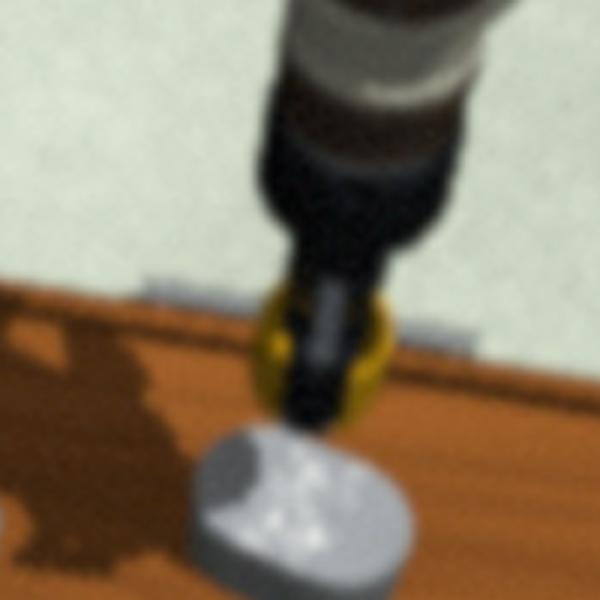

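The katori is held, centred between the fingers at (325,360).

Call:
apply_moves(commands="-0.5 0 0.01 0 45;-0.8 0 0.02 0 45;-0.9 0 0.02 0 45;-0.9 0 0.02 0 45;-0.8 0 0 0 45;-0.55 0 0 0 45;0 0 0 0 45;0 0 0 0 45")

```text
time_s: 6.5
ee_pos: [0.4685, 0.2697, 0.1578]
tool_rot: [[-0.001, -0.003, 1.0], [-1.0, -0.002, -0.001], [0.002, -1.0, -0.003]]
wrist_force: [0.1, -0.2, -1.5]
gripper_width: 0.63
```

```bash
python3 plan.py .472 .2705 .024;python3 look.py e
```

```text
t 6.5 pos [0.4685 0.2697 0.1578] psi -0.04 F [ 0.1 -0.2 -1.5] w 53.8 tilt [-0.003 -0.002 -1.   ]
total units [-0.017  2.23   0.065] rows 3 each [-0.006  0.743  0.022]
```

View pics/scene_e.png

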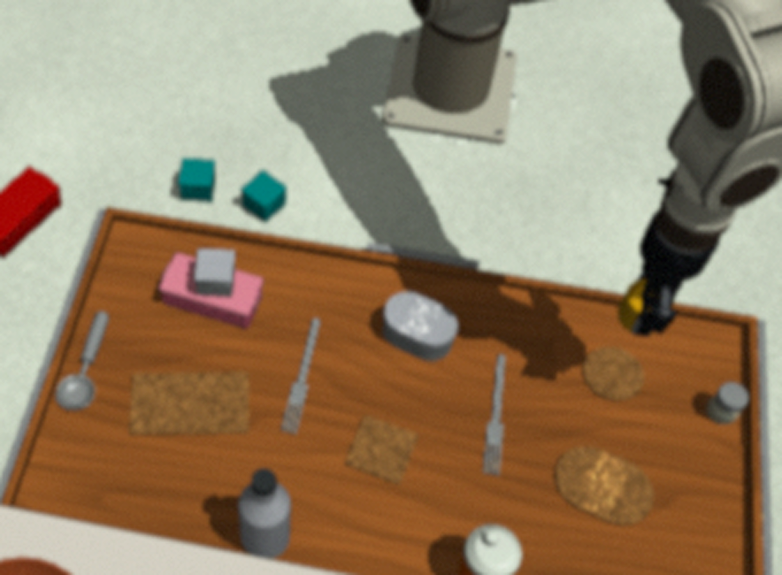

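Call:
apply_moves(commands="0 0.5 0.04 0 45;0 0.6 0 0 45;0 0.5 0 0 45;0 0.35 0 0 45;0 0.2 0 0 45;0 0.05 0 0 45;0 0 0 0 45;0 0 0 0 45")

```text
time_s: 7.6
ee_pos: [0.4726, 0.271, 0.0283]
tool_rot: [[-0.001, 0.002, 1.0], [-1.0, 0.001, -0.001], [-0.001, -1.0, 0.002]]
wrist_force: [-1.1, 0.0, -0.7]
gripper_width: 0.626
```

```bash
python3 plan.py .472 .2705 .022;python3 look.py f;python3 -c "
from h import *
a=cv2.imread('pics/scene_f.png')[270:470,520:720];b=cv2.imread('pics/top_f.png')[200:400,50:250];cv2.imwrite('pics/c1.png',np.hstack([cv2.resize(a,(390,390)),cv2.resize(b,(390,390))]))"
```

```text
t 7.6 pos [0.4726 0.271  0.0283] psi -0.04 F [-1.1  0.  -0.7] w 53.4 tilt [ 0.002  0.001 -1.   ]
total units [ 0.009  0.105 -0.011] rows 1 each [ 0.009  0.105 -0.011]
```

View pics/c1.png

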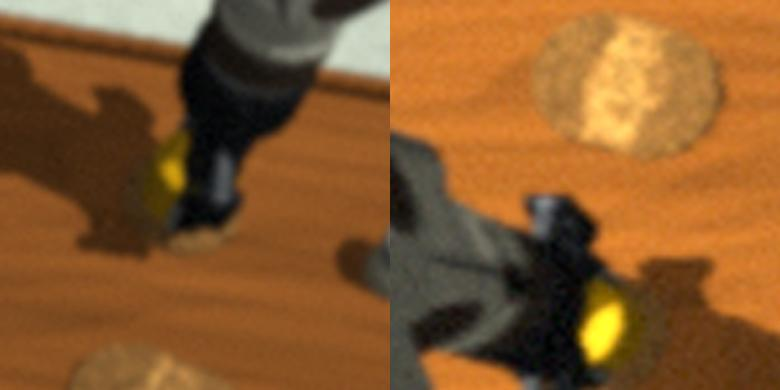

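Call:
apply_moves(commands="0 0.04 0 0 45;0 0.03 0 0 45;0 0 0 0 45")

```text
time_s: 8.07
ee_pos: [0.4716, 0.2706, 0.0228]
tool_rot: [[-0.001, -0.001, 1.0], [-1.0, -0.0, -0.001], [0.0, -1.0, -0.001]]
wrist_force: [0.1, 0.5, -1.3]
gripper_width: 0.626
```

```bash
python3 plan.py .472 .2705 .022
```

```text
t 8.07 pos [0.4716 0.2706 0.0228] psi -0.03 F [ 0.1  0.5 -1.3] w 53.5 tilt [-0.001 -0.    -1.   ]
total units [0.001 0.014 0.006] rows 1 each [0.001 0.014 0.006]
```

Call:
apply_moves(commands="0 0.02 0 0 45;0 0.02 0 0 45;0 0 0 0 45")

```text
time_s: 8.45
ee_pos: [0.4719, 0.2707, 0.0218]
tool_rot: [[-0.001, 0.0, 1.0], [-1.0, 0.0, -0.001], [-0.0, -1.0, 0.0]]
wrist_force: [-1.3, -1.0, 5.9]
gripper_width: 0.627
```

Call:
apply_moves(commands="0 0 0 0 58;0 0 0 0 64;0 0 0 0 75;0 0 0 0 85;0 0 0 0 85;0 -0.3 0 0 85;0 -0.5 0 0 85;0 -0.8 0 0 85;0 -0.9 0 0 85")

```text
time_s: 9.57
ee_pos: [0.4712, 0.2703, 0.1714]
tool_rot: [[-0.001, -0.002, 1.0], [-1.0, -0.001, -0.001], [0.001, -1.0, -0.002]]
wrist_force: [0.9, 0.5, 0.3]
gripper_width: 1.002
```

Call:
apply_moves(commands="0.9 -0.1 0 0 85;0.9 0 0 0 85;0.9 0 0 0 85;0.9 0 0 0 85;0.9 0 0 0 85;0.9 0 0 0 85;0.9 0 0 0 85;0.9 0 0 0 85;0.9 0 0 0 85;0.9 0 0 0 85")

```text
time_s: 10.82
ee_pos: [0.4713, -0.2711, 0.1768]
tool_rot: [[-0.001, 0.0, 1.0], [-1.0, -0.0, -0.001], [0.0, -1.0, 0.0]]
wrist_force: [0.5, -0.2, 0.6]
gripper_width: 0.994
```

```bash
python3 plan.py .464 -.27 .17;python3 look.py g; python3 - <<'E'
from h import *
from f2 import *
s=pickle.load(open('scene_g.pkl','rb'));t=pickle.load(open('top_g.pkl','rb'))
for nm,cs in(('top',[klab(t)]),('scene',[klab(s)])):
    P,f=kfit(cs,.472,.2705,.014);print(nm,P.round(4),f)
E
```

```text
t 10.82 pos [ 0.4713 -0.2711  0.1768] psi -0.05 F [ 0.5 -0.2  0.6] w 84.9 tilt [ 0. -0. -1.]
total units [-0.019  0.113 -0.122] rows 1 each [-0.019  0.113 -0.122]
top [[0.4717 0.2707 0.0321]] 177.39712524414062
scene [[0.4688 0.2723 0.0236]] 337.27166748046875
```

View pics/top_g.png

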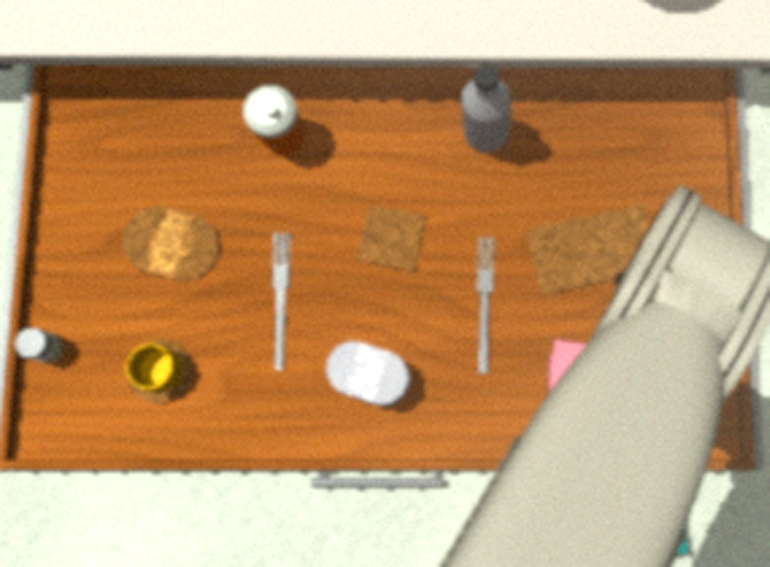

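View pics/scene_g.png

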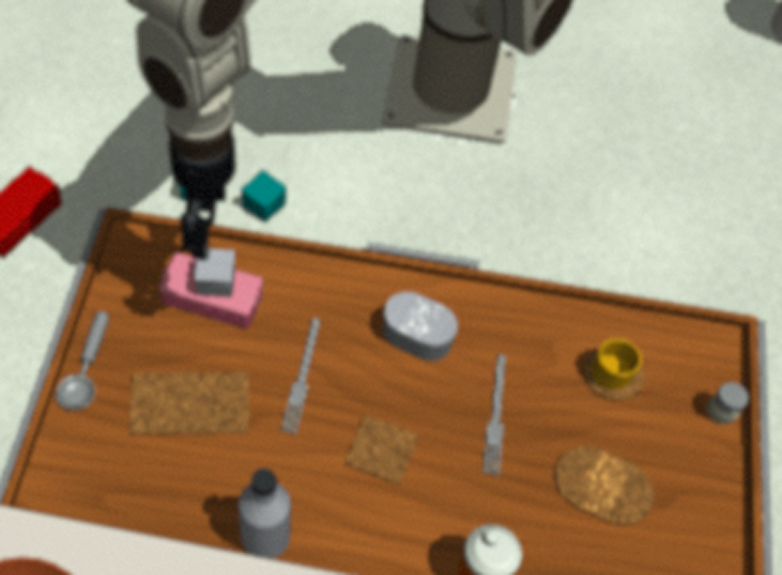

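Call:
apply_moves(commands="0 0 -0.12 -0.62 85;0 0.5 0 0 85;0 0.6 0 0 85;0 0.4 0 0 85;0 0.2 0 0 85;0 0.15 0 0 85;0 0 0 0 85;0 0 0 0 85")

```text
time_s: 11.92
ee_pos: [0.465, -0.2697, 0.0666]
tool_rot: [[0.086, 0.002, 0.996], [-0.996, -0.001, 0.086], [0.001, -1.0, 0.001]]
wrist_force: [0.1, -0.3, 0.1]
gripper_width: 0.997
```

```bash
python3 plan.py .4635 -.271 .063;python3 look.py h; python3 -c "
from h import *
a=cv2.imread('pics/scene_h.png')[180:380,110:310];cv2.imwrite('pics/c1.png',cv2.resize(a,(600,600)))"
```

```text
t 11.93 pos [ 0.465  -0.2697  0.0666] psi 4.92 F [ 0.1 -0.3  0.1] w 85.1 tilt [ 0.002 -0.001 -1.   ]
total units [ 0.02   0.06  -0.027] rows 1 each [ 0.02   0.06  -0.027]
```

View pics/c1.png

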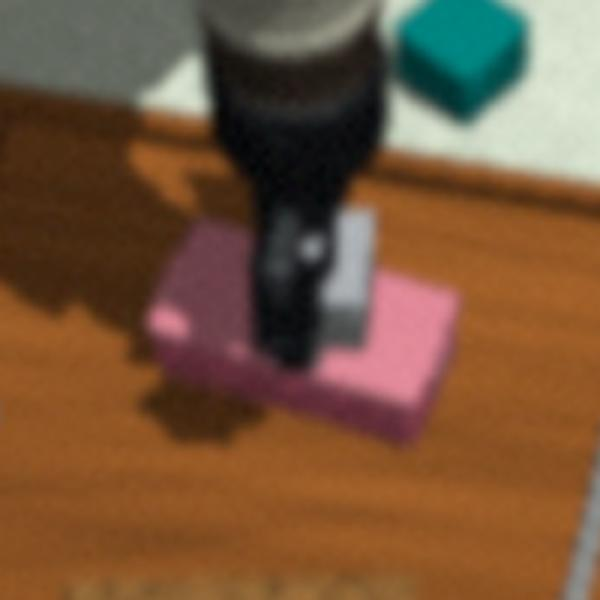

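```bash
python3 - <<'E'
from h import *
s=pickle.load(open('scene_h.pkl','rb'))
f=lambda P:(((proj(s,P)+.5-[140,60])*2.3-[110,180])*3).round(0)
print(f([[.465+.05,-.2653,.067]]), f([[.4635+.025,-.271,.056]]),f(outline(KQ,.4635,-.271,np.radians(5),.1)))
E
```

```text
[[296. 390.]] [[299. 351.]] [[356. 303.]
 [372. 210.]
 [260. 199.]
 [242. 292.]]
```

Call:
apply_moves(commands="-0.04 0.04 0 0 85;0 0 0 0 70;0 0 0 0 60;0 0 0 0 50;0 0 0 0 40;0 0 0 0 40;0 0 0 0 40;0 0 0 0 40;0 0 0 0 40")

```text
time_s: 13.15
ee_pos: [0.4645, -0.2671, 0.0637]
tool_rot: [[0.086, 0.001, 0.996], [-0.996, -0.0, 0.086], [0.001, -1.0, 0.001]]
wrist_force: [-1.0, -0.3, 5.8]
gripper_width: 0.584
```

Call:
apply_moves(commands="0 -0.2 0 0 40;0 -0.4 0 0 40;0 -0.6 0 0 40;0 -0.6 0 0 40;0 0 0 0 40")

```text
time_s: 13.78
ee_pos: [0.4659, -0.268, 0.1746]
tool_rot: [[0.086, 0.005, 0.996], [-0.996, -0.003, 0.086], [0.004, -1.0, 0.005]]
wrist_force: [-0.1, 0.0, -2.3]
gripper_width: 0.583
```

```bash
python3 plan.py .641 -.0115 .17;python3 look.py i; python3 -c "
from h import *
a=cv2.imread('pics/scene_i.png')[130:330,110:310];cv2.imwrite('pics/c1.png',cv2.resize(a,(600,600)))"
```

```text
t 13.78 pos [ 0.4659 -0.268   0.1746] psi 4.92 F [-0.1  0.  -2.3] w 49.8 tilt [ 0.005 -0.003 -1.   ]
total units [-4.009  0.08   3.274] rows 6 each [-0.668  0.013  0.546]
```

View pics/c1.png

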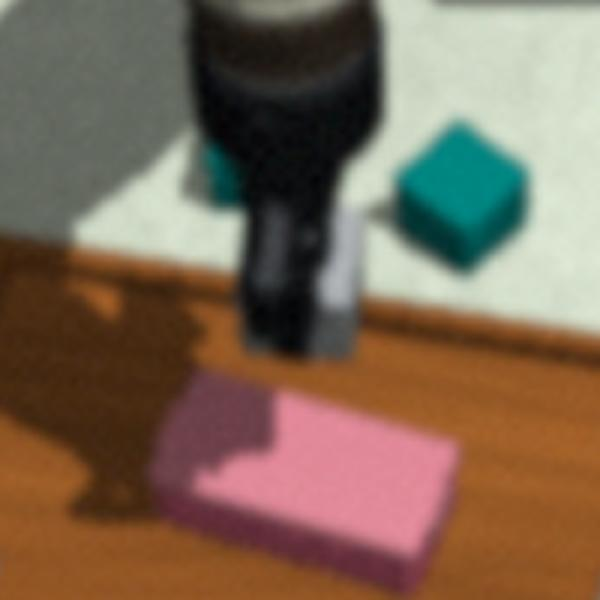

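Call:
apply_moves(commands="0 0 0 0.7 40;0 0 0 0.7 40;0 0 0 0.6 40;0 0 0 0 40")

```text
time_s: 14.38
ee_pos: [0.463, -0.2663, 0.1695]
tool_rot: [[-0.191, -0.003, 0.982], [-0.982, 0.002, -0.191], [-0.001, -1.0, -0.004]]
wrist_force: [0.3, 1.0, -1.3]
gripper_width: 0.584
```

```bash
python3 plan.py .641 -.015 .17
```

```text
t 14.38 pos [ 0.463  -0.2663  0.1695] psi -11.02 F [ 0.3  1.  -1.3] w 49.9 tilt [-0.003  0.002 -1.   ]
total units [-4.678 -0.01   2.111] rows 6 each [-0.78  -0.002  0.352]
```

Call:
apply_moves(commands="-0.5 0 0.2 0 40;-0.8 0 0.36 0 40;-0.9 0 0.4 0 40;-0.9 0 0.4 0 40;-0.8 0 0.4 0 40;-0.5 0 0.2 0 40;-0.28 0 0.15 0 40;0 0 0 0 40")

```text
time_s: 15.38
ee_pos: [0.6422, -0.0144, 0.1696]
tool_rot: [[-0.189, -0.002, 0.982], [-0.982, -0.0, -0.189], [0.0, -1.0, -0.002]]
wrist_force: [0.6, -1.1, -0.3]
gripper_width: 0.586
```

```bash
python3 plan.py .641 -.015 .03
```

```text
t 15.38 pos [ 0.6422 -0.0144  0.1696] psi -10.88 F [ 0.6 -1.1 -0.3] w 50.1 tilt [-0.002 -0.    -1.   ]
total units [ 0.013  2.326 -0.012] rows 3 each [ 0.004  0.775 -0.004]
```

Call:
apply_moves(commands="0 0.6 0 0 40;0 0.7 0 0 40;0 0.6 0 0 40;0 0.3 0 0 40;0 0.15 0 0 40;0 0 0 0 40;0 0 0 0 40")

```text
time_s: 16.25
ee_pos: [0.6436, -0.0158, 0.032]
tool_rot: [[-0.192, 0.003, 0.981], [-0.981, -0.0, -0.192], [-0.0, -1.0, 0.003]]
wrist_force: [-0.7, -0.5, -0.6]
gripper_width: 0.588
```

```bash
python3 plan.py .641 -.015 .022;python3 look.py j; python3 -c "
from h import *
a=cv2.imread('pics/scene_j.png')[350:550,280:480];b=cv2.imread('pics/top_j.png')[140:340,290:490];cv2.imwrite('pics/c1.png',np.hstack([cv2.resize(a,(390,390)),cv2.resize(b,(390,390))]))"
```

```text
t 16.25 pos [ 0.6436 -0.0158  0.032 ] psi -11.08 F [-0.7 -0.5 -0.6] w 50.2 tilt [ 0.003 -0.    -1.   ]
total units [-0.005  0.166 -0.045] rows 1 each [-0.005  0.166 -0.045]
```

View pics/c1.png

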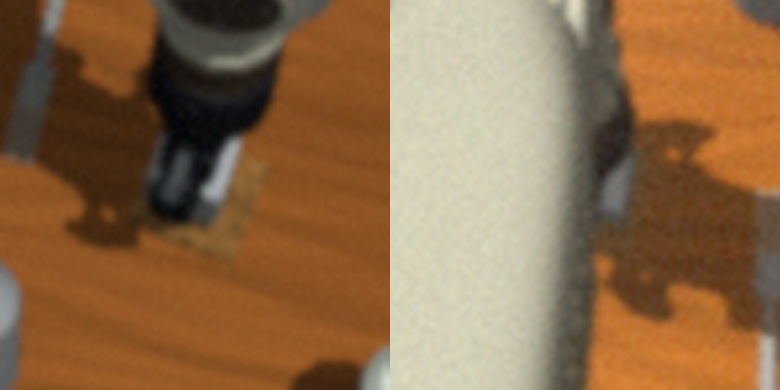

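```bash
python3 - <<'E'
from h import *
s=pickle.load(open('scene_j.pkl','rb'))
o=[('pq',.014),('dip',.022)];P=[[.641,-.0115,np.radians(-11)]]*2
overlay(s,o,P,'pics/c2.png',9,15)
E
```

```text
(no output)
```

View pics/c2.png

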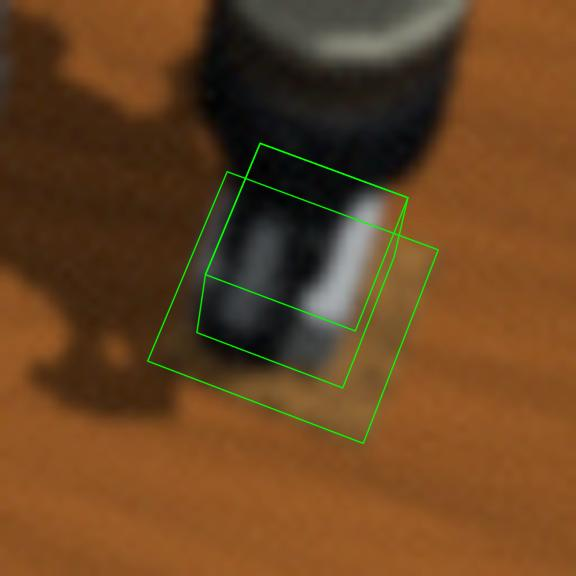

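Call:
apply_moves(commands="-0.08 0 0.02 0 40;0 0.05 0 0 40;0 0 0 0 40;0 0 0 0 40")

```text
time_s: 16.85
ee_pos: [0.6443, -0.0112, 0.0271]
tool_rot: [[-0.192, -0.0, 0.981], [-0.981, 0.0, -0.192], [0.0, -1.0, -0.0]]
wrist_force: [1.1, -0.9, -0.8]
gripper_width: 0.586
```

```bash
python3 plan.py .641 -.0105 .022;python3 look.py k; python3 - <<'E'
from h import *
s=pickle.load(open('scene_k.pkl','rb'))
o=[('pq',.014),('dip',.018)];P=[[.641,-.0115,np.radians(-11)]]*2
overlay(s,o,P,'pics/c2.png',9,15)
E
```

```text
t 16.85 pos [ 0.6443 -0.0112  0.0271] psi -11.07 F [ 1.1 -0.9 -0.8] w 50.0 tilt [-0.  0. -1.]
total units [-0.001  0.085 -0.056] rows 1 each [-0.001  0.085 -0.056]
```

View pics/c2.png

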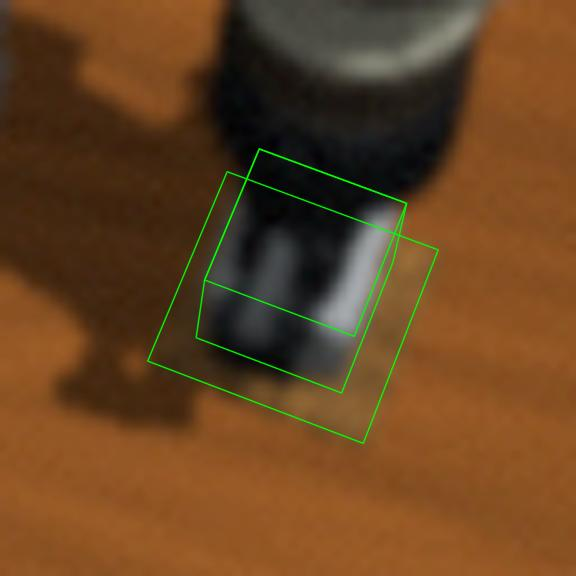

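Call:
apply_moves(commands="0 0.04 0 0 40;0 0.03 0 0 40;0 0.02 0 0 40;0 0 0 0 40")

```text
time_s: 17.45
ee_pos: [0.6444, -0.0112, 0.0219]
tool_rot: [[-0.192, -0.0, 0.981], [-0.981, -0.0, -0.192], [0.0, -1.0, -0.0]]
wrist_force: [0.2, 0.7, -1.3]
gripper_width: 0.584
```

Call:
apply_moves(commands="0 0.015 0 0 40;0 0.01 0 0 40;0 0 0 0 40")

```text
time_s: 17.82
ee_pos: [0.6445, -0.0112, 0.0218]
tool_rot: [[-0.192, 0.001, 0.981], [-0.981, 0.0, -0.192], [-0.0, -1.0, 0.001]]
wrist_force: [-2.2, 0.4, 6.1]
gripper_width: 0.578
```

Call:
apply_moves(commands="0 0 0 0 54;0 0 0 0 62;0 0 0 0 75;0 0 0 0 85;0 0 0 0 85;0 -0.3 0 0 85;0 -0.5 0 0 85;0 -0.8 0 0 85;0 -0.9 0 0 85;0 0 0 0 85")

```text
time_s: 19.08
ee_pos: [0.6483, -0.0113, 0.1785]
tool_rot: [[-0.192, 0.014, 0.981], [-0.981, -0.0, -0.192], [-0.002, -1.0, 0.013]]
wrist_force: [1.0, 1.0, 0.3]
gripper_width: 0.993
```

```bash
python3 plan.py .4655 -.2745 .17;python3 look.py l; python3 - <<'E'
from h import *
s=pickle.load(open('scene_l.pkl','rb'));t=pickle.load(open('top_l.pkl','rb'));r=np.radians
for nm,c in(('top',t),('scene',s)):
    P,f=fit([c],[('bento',.010)],[[.466,-.274,r(-7.6)]]);print('bento',nm,P.round(4),np.degrees(P[0,2]),f)
P,f=fit([s],[('dip',.014)],[[.642,-.011,r(-11)]]);print('dip',P.round(4),np.degrees(P[0,2]),f)
P,f=fit([s],[('dabba',.010)],[[.464,.012,r(-22)]]);print('dabba s',P.round(4),np.degrees(P[0,2]),f)
c=s;overlay(s,[('pq',.014),('dip',.014)],[[.641,-.0115,r(-11)]]*2,'pics/c2.png',7,15)
E
```

```text
t 19.07 pos [ 0.6483 -0.0113  0.1785] psi -11.08 F [1.  1.  0.3] w 84.8 tilt [ 0.014 -0.    -1.   ]
total units [ 4.891  0.101 -2.148] rows 6 each [ 0.815  0.017 -0.358]
bento top [[ 0.4646 -0.2796 -0.1317]] -7.544132355263993 493.1418151855469
bento scene [[ 0.4687 -0.2793 -0.1942]] -11.126852128090409 355.3038024902344
dip [[ 0.647  -0.0112 -0.0306]] -1.7543152623718914 329.8475341796875
dabba s [[ 0.4524  0.0709 -1.4704]] -84.24586194128045 550.2084350585938
```

View pics/c2.png

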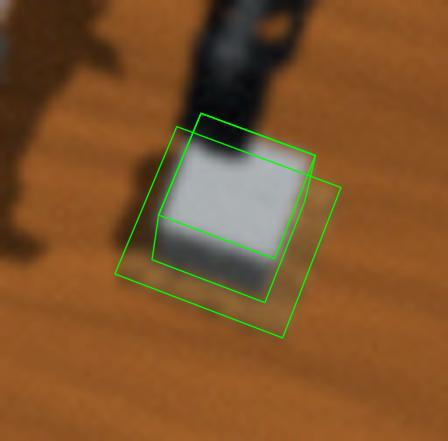

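View pics/scene_l.png

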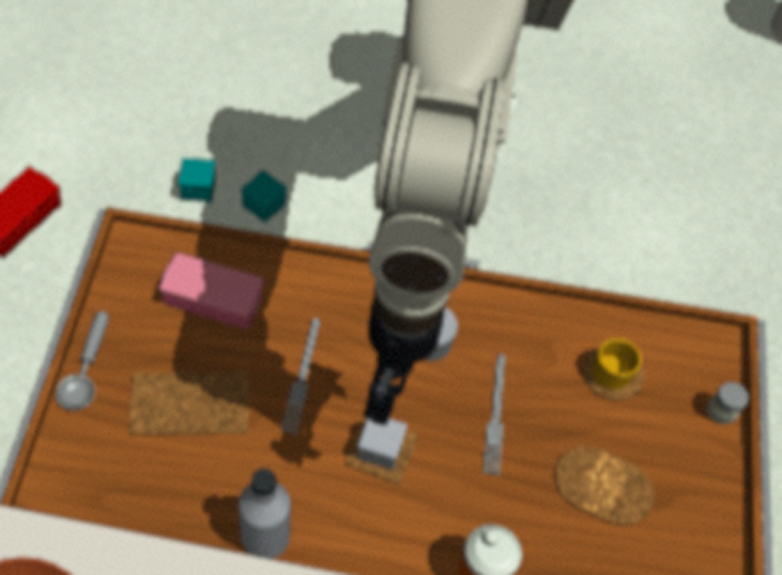

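The square box sits on its pad. Its fit is affected by shadow, so I'll measure it again once the arm has moved off. Next is the bento.

Call:
apply_moves(commands="0.8 0 -0.36 -0.42 85;0.8 0 -0.3 0 85;0.8 0 -0.3 0 85;0.8 0 -0.3 0 85;0.8 0 -0.3 0 85;0.8 0 -0.3 0 85;0 0 0 0 85;0 0 0 0 85")

```text
time_s: 20.18
ee_pos: [0.4919, -0.2795, 0.1693]
tool_rot: [[-0.135, -0.002, 0.991], [-0.991, 0.002, -0.135], [-0.001, -1.0, -0.002]]
wrist_force: [-0.7, -0.6, -0.3]
gripper_width: 0.995
```

```bash
python3 plan.py .466 -.2745 .018;python3 look.py m; python3 - <<'E'
from h import *
s=pickle.load(open('scene_m.pkl','rb'));t=pickle.load(open('top_m.pkl','rb'));r=np.radians
for nm,c in(('top',t),('scene',s)):
    P,f=fit([c],[('dip',.014)],[[.642,-.011,r(-11)]]);print('dip',nm,P.round(4),np.degrees(P[0,2]),f)
    P,f=fit([c],[('dabba',.010)],[[.464,.012,r(-22)]]);print('dabba',nm,P.round(4),np.degrees(P[0,2]),f)
overlay(s,[('bento',.01)],[[.466,-.2745,r(-7.6)]],'pics/c2.png',7,20)
E
```

```text
t 20.18 pos [ 0.4919 -0.2795  0.1693] psi -7.75 F [-0.7 -0.6 -0.3] w 85.0 tilt [-0.002  0.002 -1.   ]
total units [-0.02   2.523 -0.434] rows 3 each [-0.007  0.841 -0.145]
dip top [[ 0.6431 -0.0146 -0.1397]] -8.006384985547037 102.0533676147461
dabba top [[ 0.4643  0.0087 -0.3346]] -19.169900103681815 105.08650207519531
dip scene [[ 0.6439 -0.0114 -0.1387]] -7.946133422391002 61.349830627441406
dabba scene [[ 0.4639  0.0107 -0.3303]] -18.9268811246785 77.35858917236328
```

View pics/c2.png

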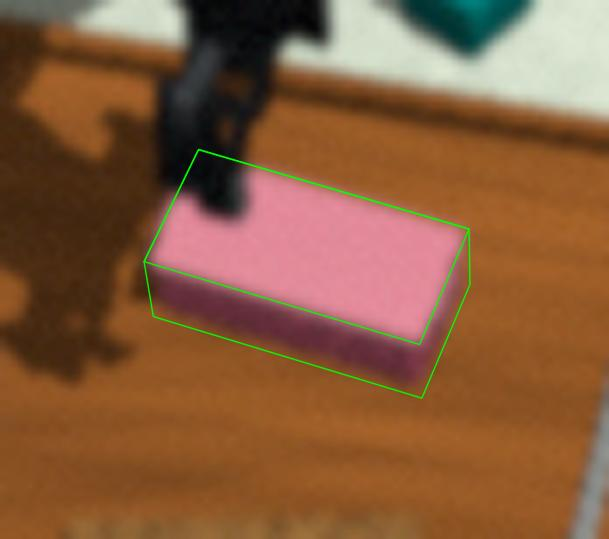

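Call:
apply_moves(commands="-0.03 0.5 -0.44 0 85;0 0.6 0 0 85;0 0.4 0 0 85;0 0 0 0 85;0 0 0 0 85")

```text
time_s: 20.9
ee_pos: [0.4678, -0.2742, 0.0813]
tool_rot: [[-0.133, 0.001, 0.991], [-0.991, -0.001, -0.133], [0.0, -1.0, 0.001]]
wrist_force: [0.3, 0.2, -0.4]
gripper_width: 0.993
```

```bash
python3 plan.py .466 -.2745 .018;python3 look.py n; python3 - <<'E'
from h import *
s=pickle.load(open('scene_n.pkl','rb'));t=pickle.load(open('top_n.pkl','rb'));r=np.radians
overlay(s,[('bento',.01)],[[.466,-.2745,r(-7.6)]],'pics/c2.png',7,20)
E
```

```text
t 20.9 pos [ 0.4678 -0.2742  0.0813] psi -7.63 F [ 0.3  0.2 -0.4] w 84.8 tilt [ 0.001 -0.001 -1.   ]
total units [ 0.008  1.055 -0.03 ] rows 2 each [ 0.004  0.527 -0.015]
```

View pics/c2.png

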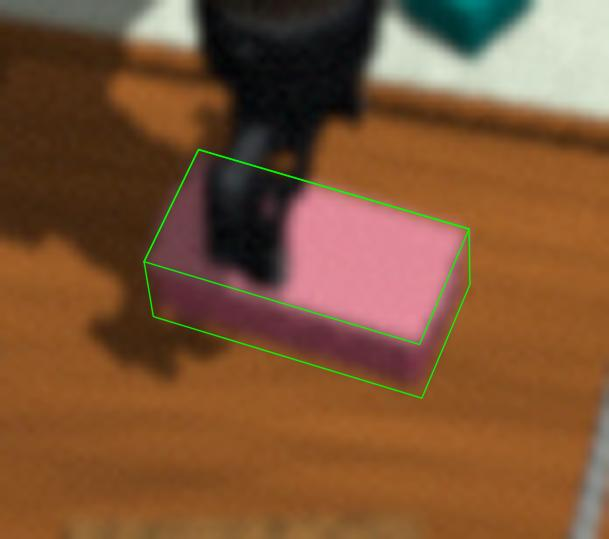

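Call:
apply_moves(commands="0 0.2 -0.03 0 85;0 0.2 0 0 85;0 0.1 0 0 85;0 0 0 0 85")

```text
time_s: 21.5
ee_pos: [0.4642, -0.274, 0.0494]
tool_rot: [[-0.134, -0.002, 0.991], [-0.991, 0.001, -0.134], [-0.001, -1.0, -0.002]]
wrist_force: [-0.4, -0.8, 0.1]
gripper_width: 0.996
```

Call:
apply_moves(commands="0 0.2 0 0 85;0 0.2 0 0 85;0 0.1 0 0 85;0 0 0 0 85")

```text
time_s: 22.0
ee_pos: [0.4643, -0.274, 0.0195]
tool_rot: [[-0.134, -0.001, 0.991], [-0.991, 0.001, -0.134], [-0.001, -1.0, -0.002]]
wrist_force: [0.3, 0.6, 0.2]
gripper_width: 0.998
```

```bash
python3 plan.py .466 -.2745 .018;python3 look.py n2; python3 - <<'E'
from h import *
s=pickle.load(open('scene_n2.pkl','rb'))
overlay(s,[('bento',.01)],[[.466,-.2745,np.radians(-7.6)]],'pics/c2.png',7,20)
E
```

```text
t 22.0 pos [ 0.4643 -0.274   0.0195] psi -7.72 F [0.3 0.6 0.2] w 85.3 tilt [-0.001  0.001 -1.   ]
total units [0.005 0.026 0.029] rows 1 each [0.005 0.026 0.029]
```

View pics/c2.png

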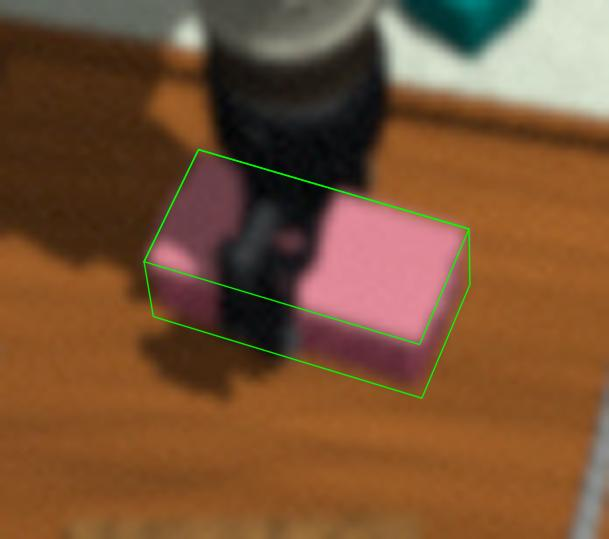

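Call:
apply_moves(commands="0 0 0 0 75;0 0 0 0 65;0 0 0 0 55;0 0 0 0 50;0 0 0 0 50;0 0 0 0 50;0 0 0 0 50;0 0 0 0 50")

```text
time_s: 23.1
ee_pos: [0.4656, -0.2747, 0.0213]
tool_rot: [[-0.134, 0.002, 0.991], [-0.991, -0.001, -0.134], [0.001, -1.0, 0.002]]
wrist_force: [0.2, 1.0, 5.7]
gripper_width: 0.739
```

Call:
apply_moves(commands="0 -0.2 0 0 50;0 -0.3 0 0 50;0 -0.4 0 0 50;0 -0.4 0 0 50;0 0 0 0 50")

```text
time_s: 23.72
ee_pos: [0.4659, -0.275, 0.1002]
tool_rot: [[-0.134, 0.003, 0.991], [-0.991, -0.002, -0.134], [0.001, -1.0, 0.003]]
wrist_force: [1.1, 0.7, -1.7]
gripper_width: 0.736
```

```bash
python3 plan.py;python3 look.py o; python3 - <<'E'
from h import *
s=pickle.load(open('scene_o.pkl','rb'))
overlay(s,[('bento',.083)],[[.466,-.2745,np.radians(-7.6)]],'pics/c2.png',7,20)
E
```

```text
t 23.73 pos [ 0.4659 -0.275   0.1002] psi -7.72 F [ 1.1  0.7 -1.7] w 62.9 tilt [ 0.003 -0.002 -1.   ]
```

View pics/c2.png

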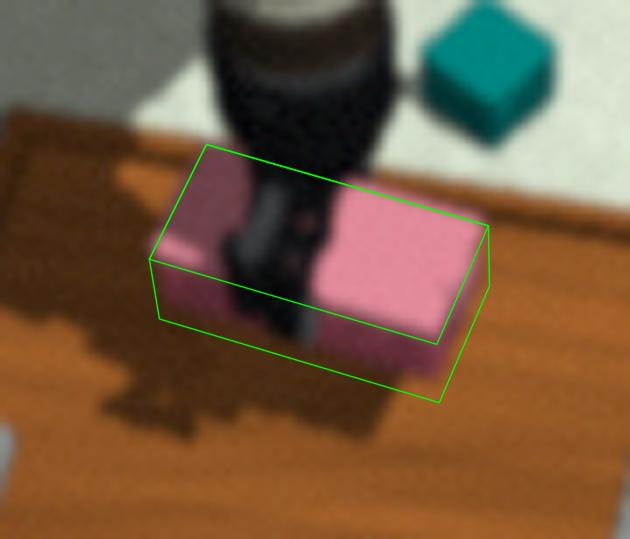

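Call:
apply_moves(commands="0 -0.2 0 -0.8 50;0 -0.2 0 -0.8 50;0 0 0 -0.86 50;0 0 0 0 50;0 0 0 0 50")

```text
time_s: 24.45
ee_pos: [0.4641, -0.2739, 0.1212]
tool_rot: [[0.206, -0.002, 0.979], [-0.979, 0.001, 0.206], [-0.002, -1.0, -0.002]]
wrist_force: [0.1, 0.1, -3.0]
gripper_width: 0.737
```

```bash
python3 plan.py .627 -.268 .124
```

```text
t 24.45 pos [ 0.4641 -0.2739  0.1212] psi 11.87 F [ 0.1  0.1 -3. ] w 62.9 tilt [-0.002  0.001 -1.   ]
total units [ 0.461 -0.052  2.677] rows 3 each [ 0.154 -0.017  0.892]
```

Call:
apply_moves(commands="0.05 0 0.3 0 50;0.1 0 0.6 0 50;0.1 0 0.7 0 50;0.1 0 0.6 0 50;0.06 0 0.3 0 50;0.05 0 0.18 0 50;0 0 0 0 50;0 0 0 0 50")

```text
time_s: 25.45
ee_pos: [0.6271, -0.2679, 0.1217]
tool_rot: [[0.207, -0.002, 0.978], [-0.978, 0.001, 0.207], [-0.001, -1.0, -0.001]]
wrist_force: [-1.2, -0.3, -1.6]
gripper_width: 0.741
```

```bash
python3 plan.py .627 -.268 .033
```

```text
t 25.45 pos [ 0.6271 -0.2679  0.1217] psi 11.92 F [-1.2 -0.3 -1.6] w 63.3 tilt [-0.002  0.001 -1.   ]
total units [ 0.002  1.478 -0.   ] rows 2 each [ 0.001  0.739 -0.   ]
```

Call:
apply_moves(commands="0 0.4 0 0 50;0 0.5 0 0 50;0 0.4 0 0 50;0 0.18 0 0 50;0 0 0 0 50;0 0 0 0 50")

```text
time_s: 26.2
ee_pos: [0.6287, -0.2685, 0.0351]
tool_rot: [[0.207, 0.002, 0.978], [-0.978, -0.001, 0.207], [0.001, -1.0, 0.002]]
wrist_force: [0.6, -0.8, -1.4]
gripper_width: 0.739
```

```bash
python3 plan.py .627 -.268 .025;python3 look.py p; python3 - <<'E'
from h import *
s=pickle.load(open('scene_p.pkl','rb'));t=pickle.load(open('top_p.pkl','rb'))
a=[]
for c in(s,t):
    overlay(c,[('pb',.014),('bento',.021)],[[.627,-.268,np.radians(12.1)]]*2,'pics/c2.png',7,12);a.append(cv2.resize(cv2.imread('pics/c2.png'),(395,395)))
cv2.imwrite('pics/c2.png',np.hstack(a))
E
```

```text
t 26.2 pos [ 0.6287 -0.2685  0.0351] psi 11.95 F [ 0.6 -0.8 -1.4] w 63.1 tilt [ 0.002 -0.001 -1.   ]
total units [-0.014  0.168 -0.026] rows 1 each [-0.014  0.168 -0.026]
```

View pics/c2.png

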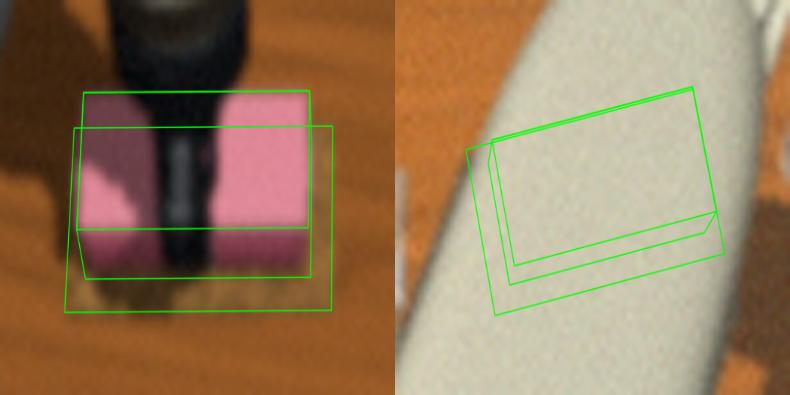

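Call:
apply_moves(commands="-0.02 0.05 0 0 50;0 0.05 0 0 50;0 0.03 0 0 50;0 0.02 0 0 50;0 0 0 0 50")

```text
time_s: 26.92
ee_pos: [0.6277, -0.2668, 0.0254]
tool_rot: [[0.207, 0.0, 0.978], [-0.978, -0.0, 0.207], [0.0, -1.0, 0.0]]
wrist_force: [-3.0, 1.3, 4.2]
gripper_width: 0.74
```

Call:
apply_moves(commands="0 0 0 0 68;0 0 0 0 76;0 0 0 0 85;0 0 0 0 85;0 -0.2 0 0 85;0 -0.4 0 0 85;0 -0.7 0 0 85;0 -0.8 0 0 85;0 0 -0.9 0 85;0 0 -0.9 0 85")

```text
time_s: 28.18
ee_pos: [0.5222, -0.2898, 0.1527]
tool_rot: [[0.208, 0.004, 0.978], [-0.978, -0.002, 0.208], [0.003, -1.0, 0.003]]
wrist_force: [-0.6, -0.4, 0.4]
gripper_width: 0.993
```

Call:
apply_moves(commands="0 0 0 1 85;0 0 0 1 85;0 0 0 1 85;0 0 0 0.88 85;0 0 0 0 85")

```text
time_s: 28.8
ee_pos: [0.5223, -0.2894, 0.1516]
tool_rot: [[-0.326, 0.001, 0.946], [-0.946, -0.001, -0.326], [0.0, -1.0, 0.001]]
wrist_force: [0.8, 0.2, -0.2]
gripper_width: 0.998
```

```bash
python3 plan.py .464 .0100 .15
```

```text
t 28.8 pos [ 0.5223 -0.2894  0.1516] psi -19.0 F [ 0.8  0.2 -0.2] w 85.3 tilt [ 0.001 -0.001 -1.   ]
total units [-4.402  0.022 -2.543] rows 6 each [-0.734  0.004 -0.424]
```

Call:
apply_moves(commands="-0.7 0 -0.4 0 85;-0.75 0 -0.43 0 85;-0.75 0 -0.43 0 85;-0.75 0 -0.43 0 85;-0.75 0 -0.43 0 85;-0.7 0 -0.42 0 85;0 0 0 0 85;0 0 0 0 85")

```text
time_s: 29.8
ee_pos: [0.4647, 0.01, 0.1511]
tool_rot: [[-0.325, 0.001, 0.946], [-0.946, -0.001, -0.325], [0.0, -1.0, 0.001]]
wrist_force: [0.5, 0.3, -0.3]
gripper_width: 0.996
```

```bash
python3 plan.py .464 .0100 .05;python3 look.py q; python3 - <<'E'
from h import *
s=pickle.load(open('scene_q.pkl','rb'));t=pickle.load(open('top_q.pkl','rb'));r=np.radians
for nm,c in(('top',t),('scene',s)):
    P,f=fit([c],[('bento',.014)],[[.627,-.268,r(12)]]);print('bento',nm,P.round(4),np.degrees(P[0,2]),f)
overlay(s,[('dabba',.01)],[[.464,.010,r(-19)]],'pics/c2.png',7,20)
E
```

```text
t 29.8 pos [0.4647 0.01   0.1511] psi -18.98 F [ 0.5  0.3 -0.3] w 85.0 tilt [ 0.001 -0.001 -1.   ]
total units [ 0.003  1.686 -0.014] rows 2 each [ 0.002  0.843 -0.007]
bento top [[ 0.6265 -0.268   0.2053]] 11.765282550083976 69.74211120605469
bento scene [[ 0.6274 -0.265   0.2116]] 12.122063755205778 37.576377868652344
```

View pics/c2.png

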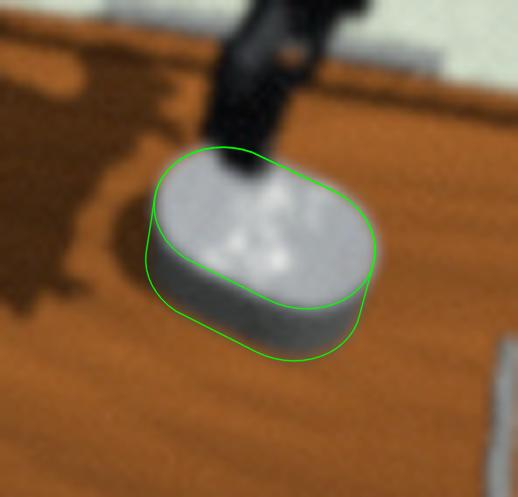

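View pics/scene_q.png

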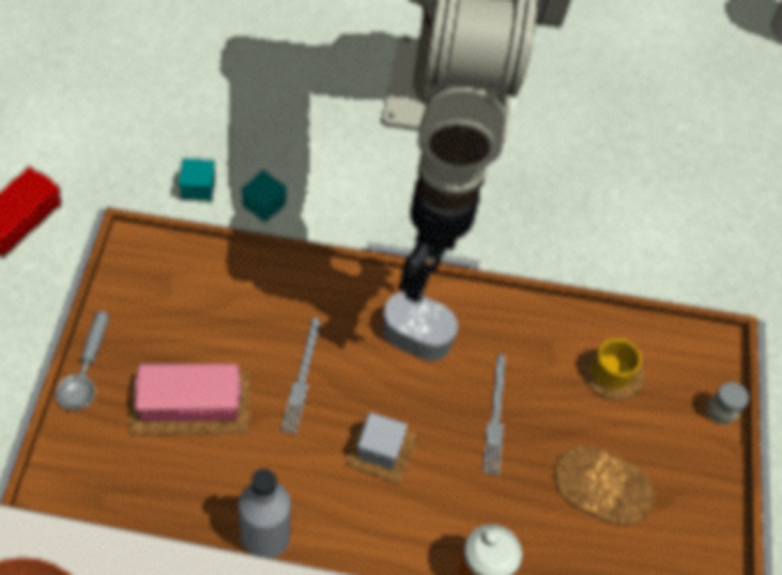

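The bento is on its pad within about 2 mm. The dabba outline matches the image, so I'll go down for the grasp.

Call:
apply_moves(commands="0 0.5 0 0 85;0 0.5 0 0 85;0 0.4 0 0 85;0 0.25 0 0 85;0 0.2 0 0 85;0 0.2 0 0 85;0 0.12 0 0 85;0 0 0 0 85")

```text
time_s: 30.9
ee_pos: [0.464, 0.01, 0.02]
tool_rot: [[-0.327, -0.001, 0.945], [-0.945, -0.0, -0.327], [0.0, -1.0, -0.001]]
wrist_force: [0.0, 0.4, -0.4]
gripper_width: 0.996
```

Call:
apply_moves(commands="0 0 0 0 75;0 0 0 0 65;0 0 0 0 55;0 0 0 0 50;0 0 0 0 50;0 0 0 0 50;0 0 0 0 50;0 0 0 0 50")

```text
time_s: 31.9
ee_pos: [0.465, 0.0102, 0.0213]
tool_rot: [[-0.327, 0.002, 0.945], [-0.945, 0.0, -0.327], [-0.001, -1.0, 0.002]]
wrist_force: [-0.5, -0.3, 6.0]
gripper_width: 0.745
```

Call:
apply_moves(commands="0 -0.2 0 0 50;0 -0.3 0 0 50;0 -0.5 0 0 50;0 -0.6 0 0 50;0 -0.4 0 0 50;0 0 0 0 50")

```text
time_s: 32.65
ee_pos: [0.4657, 0.0101, 0.1424]
tool_rot: [[-0.327, 0.005, 0.945], [-0.945, 0.0, -0.327], [-0.002, -1.0, 0.004]]
wrist_force: [0.2, -0.5, -2.0]
gripper_width: 0.738
```

```bash
python3 plan.py .634 .269 .14;python3 look.py r; python3 - <<'E'
from h import *
s=pickle.load(open('scene_r.pkl','rb'))
overlay(s,[('dabba',.13)],[[.464,.010,np.radians(-19)]],'pics/c2.png',7,20)
E
```

```text
t 32.65 pos [0.4657 0.0101 0.1424] psi -19.08 F [ 0.2 -0.5 -2. ] w 63.1 tilt [ 0.005  0.    -1.   ]
total units [-4.994  0.053  1.24 ] rows 6 each [-0.832  0.009  0.207]
```

View pics/c2.png

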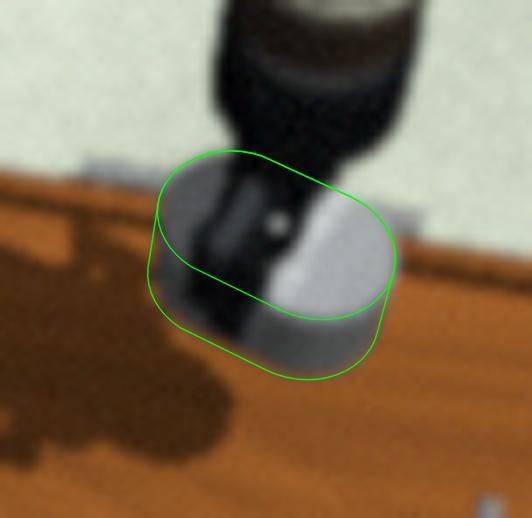

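Call:
apply_moves(commands="0 0 0 -0.5 50;-0.4 0 0.15 0 50;-0.8 0 0.25 0 50;-0.9 0 0.3 0 50;-0.9 0 0.3 0 50;-0.9 0 0.3 0 50;-0.7 0 0.2 0 50;-0.3 0 0.09 0 50;0 0 0 0 50;0 0 0 0 50")

```text
time_s: 34.0
ee_pos: [0.6317, 0.2681, 0.1386]
tool_rot: [[-0.261, -0.003, 0.965], [-0.965, -0.002, -0.261], [0.003, -1.0, -0.003]]
wrist_force: [-0.2, -0.0, -2.4]
gripper_width: 0.74
```

```bash
python3 plan.py .634 .269 .035
```

```text
t 34.0 pos [0.6317 0.2681 0.1386] psi -15.1 F [-0.2 -0.  -2.4] w 63.2 tilt [-0.003 -0.002 -1.   ]
total units [-0.029  1.727  0.037] rows 2 each [-0.015  0.864  0.019]
```

Call:
apply_moves(commands="-0.02 0.4 0.02 0 50;0 0.6 0 0 50;0 0.45 0 0 50;0 0.27 0 0 50;0 0 0 0 50;0 0 0 0 50")

```text
time_s: 34.75
ee_pos: [0.6353, 0.2701, 0.0387]
tool_rot: [[-0.261, 0.002, 0.965], [-0.965, 0.001, -0.261], [-0.001, -1.0, 0.002]]
wrist_force: [0.7, 0.7, -1.1]
gripper_width: 0.738
```

```bash
python3 plan.py .634 .269 .025;python3 look.py u; python3 - <<'E'
from h import *
s=pickle.load(open('scene_u.pkl','rb'));t=pickle.load(open('top_u.pkl','rb'))
a=[]
for c in(s,t):
    overlay(c,[('pd',.014),('dabba',.024)],[[.634,.269,np.radians(-15)]]*2,'pics/c2.png',7,12);a.append(cv2.resize(cv2.imread('pics/c2.png'),(395,395)))
cv2.imwrite('pics/c2.png',np.hstack(a))
E
```

```text
t 34.75 pos [0.6353 0.2701 0.0387] psi -15.1 F [ 0.7  0.7 -1.1] w 63.1 tilt [ 0.002  0.001 -1.   ]
total units [ 0.023  0.229 -0.016] rows 1 each [ 0.023  0.229 -0.016]
```

View pics/c2.png

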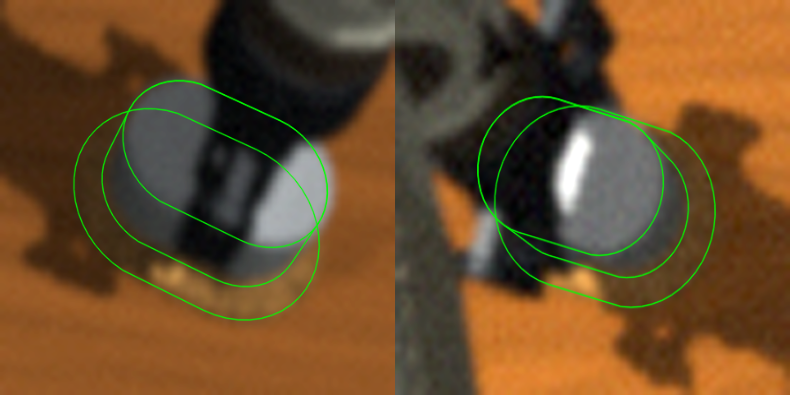

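Call:
apply_moves(commands="0.02 0.08 0 0 50;0 0.05 0 0 50;0 0.04 0 0 50;0 0.03 0 0 50;0 0 0 0 50;0 0 0 0 50")

```text
time_s: 35.6
ee_pos: [0.634, 0.2689, 0.0254]
tool_rot: [[-0.26, 0.0, 0.966], [-0.966, 0.0, -0.26], [-0.0, -1.0, 0.0]]
wrist_force: [-0.8, -0.8, 0.0]
gripper_width: 0.736
```

Call:
apply_moves(commands="0 0.015 0 0 50;0 0 0 0 50;0 0 0 0 50")

```text
time_s: 35.98
ee_pos: [0.634, 0.2689, 0.0253]
tool_rot: [[-0.26, 0.0, 0.966], [-0.966, 0.0, -0.26], [-0.0, -1.0, 0.0]]
wrist_force: [-3.5, -1.5, 5.0]
gripper_width: 0.737
```

Contact with the pad. I'll release, rise and move clear.

Call:
apply_moves(commands="0 0 0 0 68;0 0 0 0 76;0 0 0 0 85;0 0 0 0 85;0 -0.2 0 0 85;0 -0.4 0 0 85;0 -0.7 0 0 85;0 -0.8 0 0 85;0 -0.8 0 0 85;0 0 -0.5 0 85")

```text
time_s: 37.22
ee_pos: [0.6094, 0.2775, 0.2055]
tool_rot: [[-0.262, 0.013, 0.965], [-0.965, 0.006, -0.262], [-0.009, -1.0, 0.011]]
wrist_force: [0.5, 0.4, 0.5]
gripper_width: 0.994
```

Call:
apply_moves(commands="0.8 0 -0.6 0 85;0.8 0 -0.6 0 85;0.8 0 -0.6 0 85;0.8 0 -0.6 0 85;0.8 0 -0.5 0 85;0.8 0 -0.4 0 85;0 0 0 0 85;0 0 0 0 85;0 0 0 0 85")

```text
time_s: 38.35
ee_pos: [0.3401, 0.0506, 0.1988]
tool_rot: [[-0.259, 0.001, 0.966], [-0.966, 0.0, -0.259], [-0.001, -1.0, 0.001]]
wrist_force: [-0.2, 0.5, -0.2]
gripper_width: 0.997
```

```bash
python3 plan.py;python3 look.py v; python3 - <<'E'
from h import *
from f2 import *
s=pickle.load(open('scene_v.pkl','rb'));t=pickle.load(open('top_v.pkl','rb'));r=np.radians
for nm,c in(('top',t),('scene',s)):
  for o,p in(('bento',[.627,-.267,r(12)]),('dabba',[.634,.269,r(-15)]),('dip',[.643,-.012,r(-10)])):
    P,f=fit([c],[(o,.014)],[p]);print(o,nm,P[0,:2].round(4),np.degrees(P[0,2]).round(1),round(f,1))
  P,f=kfit([klab(c)],.472,.2705,.014);print('kat',nm,P.round(4),f)
E
```

```text
t 38.35 pos [0.3401 0.0506 0.1988] psi -15.03 F [-0.2  0.5 -0.2] w 85.2 tilt [ 0.001  0.    -1.   ]
bento top [ 0.6261 -0.2678] 12.2 70.5
dabba top [0.6335 0.2667] -15.3 150.5
dip top [ 0.6431 -0.0146] -8.0 113.8
kat top [[0.4717 0.2709 0.1136]] 136.38096618652344
bento scene [ 0.6277 -0.265 ] 12.0 37.2
dabba scene [0.6326 0.2696] -15.0 81.8
dip scene [ 0.6439 -0.0113] -7.9 58.0
kat scene [[0.4687 0.2723 0.0095]] 341.7349853515625
```

View pics/scene_v.png

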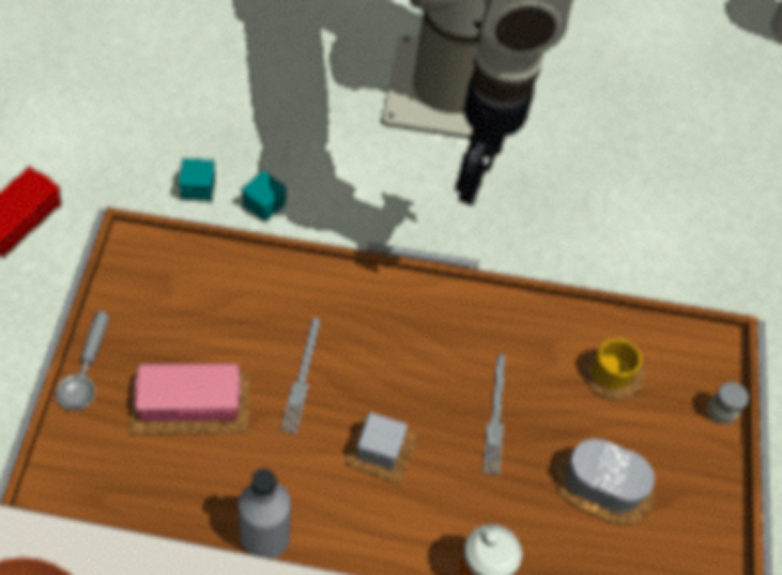

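View pics/top_v.png

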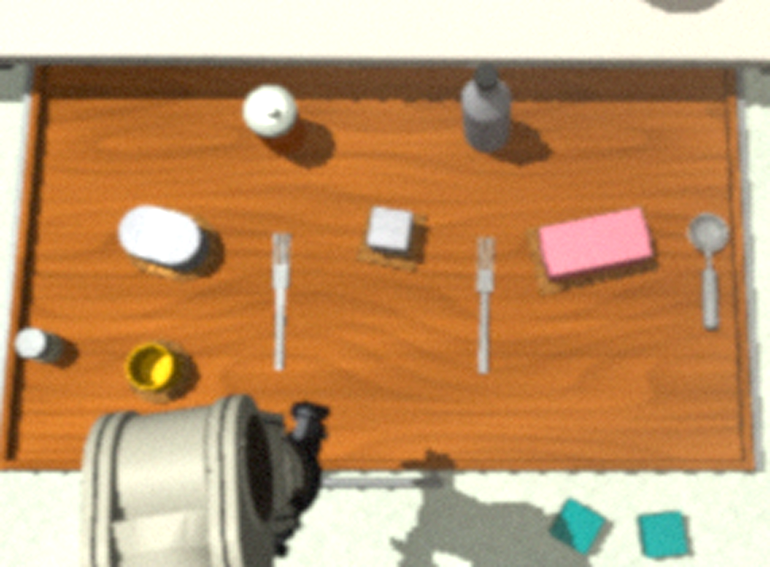

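Camera by camera, each thing is within about 3 mm of its pad's centre and 4° of its line; the katori's scene fit is the worst at 4 mm. The flask and sipper cup are standing. I'll hand it in.

```bash
python3 -c "
from cell import sign_off
print(sign_off())"
```

```text
the job is handed in; nothing more can be done
None
```

I took both piles apart and put each of the four things on its own pad, in the order katori, square box, bento, dabba. I handed the job in at about 38 s of the 99 s; the sign-off gives no verdict.

The last outline fits, checked per camera against the pad positions fitted at the start:

| Thing | Distance from pad centre | Angle off the pad |
|---|---|---|
| Bento box | about 2 mm | less than 0.5° |
| Dabba | about 1–2 mm | less than 1° |
| Square box | about 3 mm | about 3° |
| Katori | 3–4 mm | round, not applicable |

In the last pictures all four stand upright, the flask and sipper cup are standing, and the arm is clear of everything.

- **Camera disagreement:** the two cameras differ by 1–5 mm, mostly along y, which is within the 12 mm limit.
- **Katori fit:** its scene-camera fit was the poorest and read about 3 mm off the top camera's in x.
- **Fits I set aside:** one mid-job set of bento, square box and dabba fits was spoiled by the arm's shadow or by the arm hiding them. I measured those again later.

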